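# Show a pricking iron's teeth to the bench microscope

### The job

Draw the red-handled pricking iron out of the tool block and hold it up to the bench microscope for a picture of its teeth: teeth downwards in the lens's view, the row of teeth level and centred straight in front of the lens 80 mm from its glass, and the iron leaned so that its broad flat face is square to the line of sight. Finish holding it there, quite still, in the gripper alone; nothing is put down or let go. Do not bump the microscope, and leave the block's other irons, the oil bottle and the thread spool as they are.

Things in the scene. Friction and masses are not known exactly. Their poses are not given: they have to be found in the camera images.
- red_iron: The iron to show: slim steel leather tool, 116 mm long, about 85 g, standing loose (leaning up to 3 degrees), teeth down in a slot of the block. Origin: middle of the row of tooth tips, its lowest end. z up the handle, x along the row of teeth, y out of the broad flat face; both faces are alike. Seven teeth, row 28 mm long, z 0 to 10 mm; blade z 10 to 26 mm, 30 (x) by 6 mm (y).
- red_teeth (a point): The middle of the red iron's row of teeth, 5 mm up from the tips on the iron's z axis; axes as red_iron.
- red_handle (a point): A point to grip on the red handle, on the iron's z axis 90 mm up from the tips; axes as red_iron. The handle is a flat-sided bar 13 mm (x) by 11 mm (y), z 46 to 112 mm of the iron, with a 7 mm round steel end to 116 mm; all of it stands above the block while the iron is in its slot.
- tool_block: Dark wooden block, fixed, 85 (x) by 200 (y) by 45 mm high; origin at the centre of its underside. Four slots in its top at y = -66, -22, 22, 66 mm, each 33 (x) by 7.5 mm, 36 mm deep (floor 9 mm above the bench). Red, blue and black irons fill the first three in any order, rows of teeth along the block's x, tops 125 mm above the bench; the one at +66 is empty.
- blue_iron: An iron of the same shape and size with a blue handle, in another slot: leave it there. Origin and axes as red_iron.
- black_iron: An iron of the same shape and size with a black handle, in another slot: leave it there. Origin and axes as red_iron.
- scope: Microscope stand, fixed: base plate 150 (x) by 130 by 14 mm, origin at the centre of its underside, z up; pillar of 16 mm diameter, 324 mm high, at x = 40 mm. A clamp on it carries the white barrel (38 mm diameter, 42 mm at its black wheel, 100 mm long) 60 mm to its -x side, looking to -x (roughly at the robot) and 11 to 31 degrees down. Height and tilt vary, and shift if pushed.
- lens (a point): Centre of the microscope's front glass, the dark disc within a white ring light at the barrel's lower end. Its -x axis is the line of sight (out of the lens, towards the robot and downwards); its y axis is level; its z axis points up, leaning towards the robot.
- focus (a point): The point in the air where the middle of the teeth belongs: on the line of sight 80 mm in front of the glass, 130 to 235 mm above the bench. Axes as lens. With the iron as wanted, its y lies along this x axis (either way), its x along this y axis (either way), and its handle points up this z axis, leaning towards the robot.
- oil_bottle: Amber bottle with black cap, 48 mm diameter, 125 mm high, standing on the bench; origin at the centre of its underside. Leave alone.
- thread_spool: Small wooden spool of dark red thread, 40 mm diameter, 46 mm high, standing on the bench; origin at the centre of its underside. Leave alone.
Mind the look-alikes: they are no part of the job. Several things have the shape of the tool_block; the one meant has the colours described above.

How it is judged (in metres and radians):
On the way:
1. the red iron is drawn up clear of the tool block, in the fingers (height (world z) of red_teeth above 0.055 m and contact force between the fingers and red_iron above 0.5 N), for 0.2 s.
At the end, for the whole second after the job is handed in: The red iron is held still, teeth down, by the fingers alone: the middle of its teeth within 8 mm of the point 80 mm in front of the lens, its flat face square to the line of sight and its row of teeth level, each within 0.12 rad (7 degrees) (distance between red_teeth and focus below 0.008 m and angle between the y axis of red_iron and the x axis of focus, either way round below 0.12 rad and angle between the x axis of red_iron and the y axis of focus, either way round below 0.12 rad and angle between red_iron's own z axis and vertical below 0.9 rad and contact force between the fingers and red_iron above 1 N and contact force between red_iron and scope below 0.1 N and contact force between red_iron and tool_block below 0.1 N and linear speed of red_iron below 0.02 m/s and angular speed of red_iron below 0.15 rad/s); the arm keeps its last pose, push and grip.
It fails at once if the microscope is bumped or moved (distance of lens from where it was at the start of the episode above 0.004 m or contact force between any of the arm, the fingers and scope above 2 N or contact force between red_iron and scope above 1 N).
It fails at once if another iron is drawn out or shoved (distance of any of blue_iron, black_iron from where it was at the start of the episode above 0.012 m).
It fails at once if the oil bottle is moved (distance of oil_bottle from where it was at the start of the episode above 0.015 m).
It fails at once if the thread spool is moved (distance of thread_spool from where it was at the start of the episode above 0.015 m).
It also fails if it takes over 35 s, if anything falls off the work surface, if the arm or the gripper's body presses on something with over 40 N, if the wrist force passes 120 N, or if a joint passes its speed limit or range.

### The arm

A 7-joint arm with a two-finger parallel gripper is mounted at the origin on the work surface. World frame = base frame: x ahead of the robot, y to its left, z up, the work surface at z = 0. Lengths are in m, angles in degrees, forces in N, time in s.
With the tool pointing down it reaches from about 0.425 to 0.825 m from the base axis. Payload 3.6 kg.
Tool frame: the origin (TCP) lies at the very end of the fingers, on their centre line; the grasp point (between the pads) lies 19 mm behind it; z points along the fingers, y is the direction in which the jaws open and shut (so a half turn about z gives the same grasp; the last joint's range is limited). The gripper opens to 93 mm and grips with 3 to 60 N. Pads are 15 mm wide; open, the fingers measure 128 mm over their backs; the gripper's body (75 mm by 188 mm) begins 65 mm behind the grasp point.
Start: joints at [63.169, 35.231, -0.722, 81.555, 0.464, 63.22, -2.315], TCP at [0.278, -0.588, 0.219] pointing down, gripper open.
Joint ranges: [-178.69, 178.69], [-17.37, 117.87], [-77.05, 75.6], [15.02, 138.74], [-78.02, 258.01], [0.78, 113.62], [-162.83, 162.83]. Speed limits (degrees/s): [159.86, 159.86, 180, 180, 180, 180, 180].

### API

Orientations are given as [roll, pitch, yaw] about the fixed x, y, z axes, in that order (R = Rz(yaw) Ry(pitch) Rx(roll)).
In Python, from rig import state, capture, sign_off gives the robot as it stands.
- The arm moves only by the tool jog_arm, never from a script. Its argument "series" is one flat list of numbers, 5 for each row, row after row: the shift along the tool's x, y, z in mm, then the turn about the tool's z in rad, then the opening in per cent of the stroke, from 0 (shut) to 100 (fully open). In form: [tx, ty, tz, twist, grip, tx, ty, tz, twist, grip, ...]. A call has 1 to 12 rows; each row shifts and turns the pose as measured when the row begins, along the tool's axes as they then stand; what a row does not reach is not made up. A row lasts 1/10 s, in which the tool goes at most 50 mm and 8.59 degrees, less where a joint would pass 70% of its speed; a pose out of reach is approached as far as the arm can. A call with a gripper value outside its range is refused whole. The fingers move at their own pace and stop on an object; "squeeze" is the grip in N (left out, the last holds). Time passes only in rows, so rows that do not move let the fingers close. It gives the time, the measured TCP pose, the force and the opening at its end, in the units of the state.
- state(): the state, without advancing time (a new reading comes with each control period).
- capture(name): name is "scene" or "top" or "wrist"; returns a dict with "pixels" (420x560x3 uint8, red, green, blue), "intrinsics" (3x3 intrinsics, pixels), "R" (3x3) and "t" (3): a world point X has camera coordinates R X + t; the wrist camera has in their place "hand_eye" (4x4, takes a point from camera to tool coordinates, whose origin is the TCP and whose axes are the flange's). Camera axes: x right, y down, z forward; pixel columns grow to the right and rows downward; lengths in m; the calibration is good to about 2 mm. The wrist camera is an equidistant fisheye: a pixel r from the principal point sees the ray r / f radians off the axis. A picture is of the moment at which its call begins: read the wrist's pose just before it. There is no depth.
- sign_off(): hands the job in, once; it reports no verdict.
The state is a dict: "t": time; "qpos": joint angles; "joint_velocities": joint speeds; "joint_torque": joint torques, N m; "tool_pos": TCP position; "tcp_rot": TCP orientation; "wrist_force": force on the tool from outside, world axes, zero at the start; "wrist_torque": the same for the moment, N m; "grip_width": finger opening in m.
Only numpy, scipy, OpenCV 4.12 (cv2) and the standard library are available. Lean on these libraries where they do the work, as an engineer would, in place of code of your own. Each camera call takes 0.05 s, during which the arm holds its last target.

## Working session

There is one attempt and no reset: what is moved stays moved. The work goes in short steps, Python scripts to look and compute and a tool call to move; the robot and the scene stay as the last step left them, time stands still between calls to the robot, and variables do not carry over. Pictures are saved under pics/ and viewed, and the job is handed in when it is done.

Besides the shell and the picture viewer there is one more tool, called in YAML: its name, and indented under it one key for each argument. jog_arm: Moves the arm, as the interface text tells. Its arguments: {"type":"object","properties":{"series":{"type":"array"},"squeeze":{"type":"number"}},"required":["series"]}

```bash
ls -la; mkdir -p pics; python3 - <<'E'
from rig import state,capture
import cv2,numpy as np
print(state())
for n in ["scene","top","wrist"]:
    c=capture(n); cv2.imwrite(f"pics/{n}0.png",c["pixels"][:,:,::-1]); np.savez(f"{n}0.npz",**c)
    print(n,{k:np.round(v,4).tolist() for k,v in c.items() if k!="pixels"})
E
```

```text
total 12
drwxr-xr-x  3 agent agent 4096 Dec  7 01:56 .
drwxr-xr-x 23 root  root  4096 Dec  7 01:56 ..
drwxr-xr-x  2 agent agent 4096 Dec  7 01:56 pics
{'t': 0.0, 'qpos': array([63.17128765, 35.29039147, -0.7222187 , 81.63967112,  0.46452971,
       63.21958293, -2.31713676]), 'joint_velocities': array([ 0.03792156, -0.05347845,  0.00929984,  0.09221877, -0.02492145,
       -0.021296  ,  0.06118953]), 'joint_torque': array([-9.93981521e-04, -4.58942664e+01,  2.09143977e-01, -1.65744281e+01,
       -6.08898327e-02,  2.05359631e-02,  2.58033997e-04]), 'tool_pos': array([ 0.27755391, -0.58689302,  0.21747783]), 'tcp_rot': array([-1.79853268e+02,  2.86729444e-03,  2.53114628e+01]), 'wrist_force': array([-0.77635932,  0.31354158, -0.10640471]), 'wrist_torque': array([0.07384211, 0.02595366, 0.03126869]), 'grip_width': 0.09281610783237126}
scene {'intrinsics': [[507.1309, 0.0, 269.5944], [0.0, 507.1309, 207.9856], [0.0, 0.0, 1.0]], 'R': [[-0.6496, 0.7602, 0.0154], [0.3997, 0.3587, -0.8436], [-0.6468, -0.5418, -0.5368]], 't': [0.2671, -0.1357, 1.7451]}
top {'intrinsics': [[402.8668, 0.0, 276.7362], [0.0, 402.8668, 206.3275], [0.0, 0.0, 1.0]], 'R': [[0.019, -0.9998, -0.0012], [-0.9956, -0.0188, -0.0921], [0.092, 0.003, -0.9958]], 't': [0.1212, 0.5716, 0.945]}
wrist {'intrinsics': [[325.1923, 0.0, 277.0444], [0.0, 325.1923, 206.9999], [0.0, 0.0, 1.0]], 'hand_eye': [[-0.0011, -0.9637, -0.267, 0.0742], [1.0, -0.0012, 0.0002, -0.0002], [-0.0005, -0.267, 0.9637, -0.1659], [0.0, 0.0, 0.0, 1.0]]}
```

View pics/scene0.png

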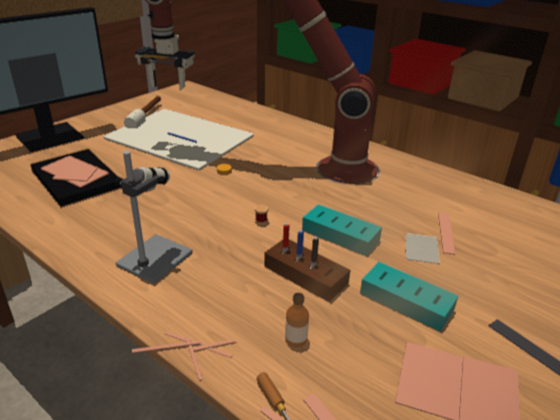

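View pics/top0.png

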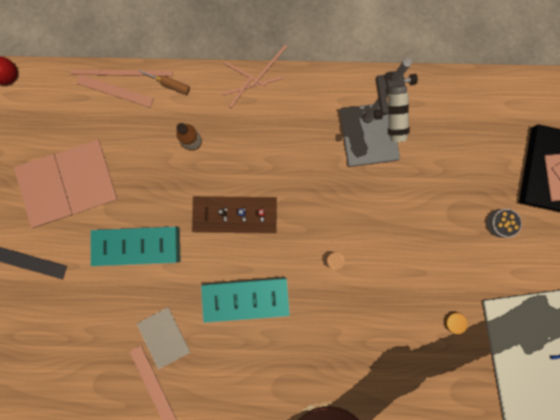

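View pics/wrist0.png

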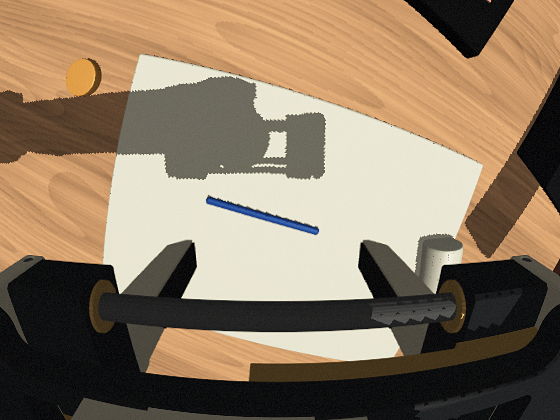

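```bash
cat > h.py <<'E'
import numpy as np,cv2
def load(n): return dict(np.load(n+".npz"))
def ray(c,u,v):
    K=c["intrinsics"];R=c["R"];t=c["t"]
    return -R.T@t, R.T@np.linalg.inv(K)@np.array([u,v,1.])
def onz(c,u,v,z):
    o,d=ray(c,u,v); return o+d*(z-o[2])/d[2]
def proj(c,X):
    p=c["intrinsics"]@(c["R"]@np.asarray(X,float)+c["t"]); return p[:2]/p[2]
def tri(c1,p1,c2,p2):
    o1,d1=ray(c1,*p1);o2,d2=ray(c2,*p2)
    d1/=np.linalg.norm(d1);d2/=np.linalg.norm(d2)
    s=np.linalg.lstsq(np.c_[d1,-d2],o2-o1,rcond=None)[0]
    a=o1+s[0]*d1;b=o2+s[1]*d2
    return (a+b)/2,np.linalg.norm(a-b)
E
python3 - <<'E'
import cv2
t=cv2.imread("pics/top0.png");s=cv2.imread("pics/scene0.png")
a=cv2.resize(t[185:245,185:285],None,fx=8,fy=8,interpolation=cv2.INTER_CUBIC);cv2.imwrite("pics/a.png",a)
a=cv2.resize(t[50:175,330:430],None,fx=4.8,fy=4.8,interpolation=cv2.INTER_CUBIC);cv2.imwrite("pics/b.png",a)
a=cv2.resize(s[145:280,110:210],None,fx=4.4,fy=4.4,interpolation=cv2.INTER_CUBIC);cv2.imwrite("pics/c.png",a)
a=cv2.resize(s[215:300,255:355],None,fx=7,fy=7,interpolation=cv2.INTER_CUBIC);cv2.imwrite("pics/d.png",a)
E
```

```text
(no output)
```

View pics/a.png

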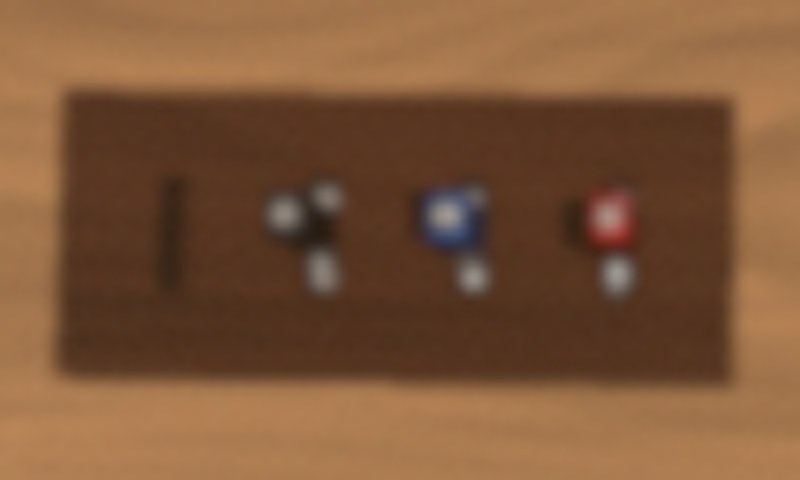

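View pics/b.png

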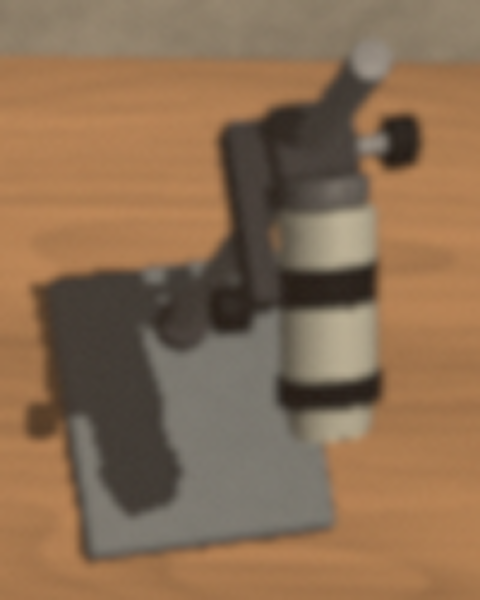

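View pics/c.png

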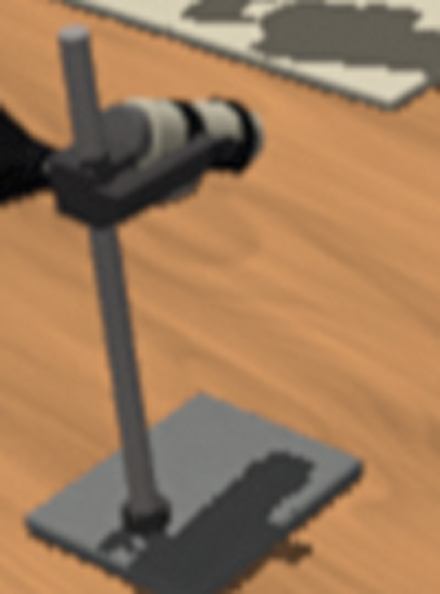

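View pics/d.png

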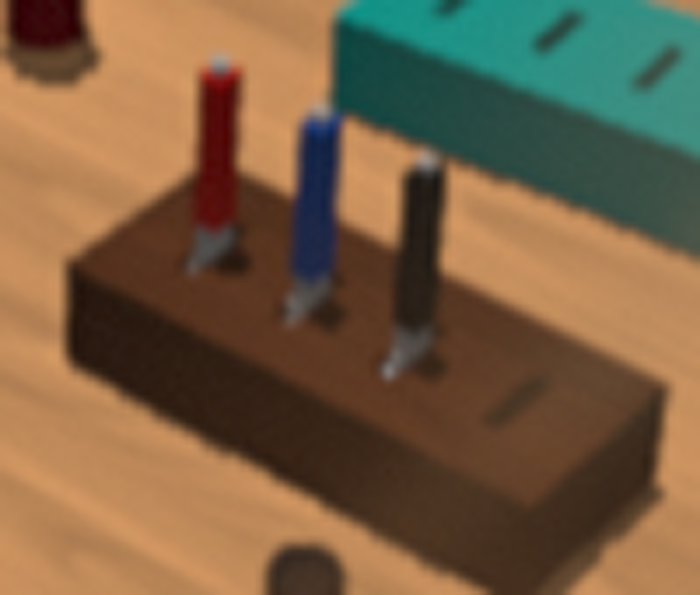

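```bash
python3 - <<'E'
from h import *
T=load("top0");S=load("scene0")
np.set_printoptions(precision=4,suppress=True)
f=lambda x,y:(x/8+185-.44,y/8+185-.44)
C=[onz(T,*f(*p),.045) for p in [(63,93),(732,100),(731,383),(60,376)]]
for c in C: print(c)
print("sizes",np.linalg.norm(C[0]-C[1]),np.linalg.norm(C[1]-C[2]))
ctr=np.mean(C,0);ey=(C[0]-C[1]+C[3]-C[2]);ey/=np.linalg.norm(ey);print("ctr",ctr,"yaw",np.degrees(np.arctan2(-ey[0],ey[1])))
print("slot -66",ctr-ey*.066,"empty",ctr+ey*.066,"seen",onz(T,*f(172,232),.045))
print("red top z.125",onz(T,*f(608,217),.125))
g=lambda x,y:(x/7+255-.43,y/7+215-.43)
print("tri red top",tri(T,f(608,217),S,g(221,64)))
b=lambda x,y:(x/4.8+330-.4,y/4.8+50-.4)
B=[onz(T,*b(*p),.014) for p in [(90,557),(333,522),(48,285)]]
print("base",B,np.linalg.norm(B[0]-B[1]),np.linalg.norm(B[0]-B[2]))
s=lambda x,y:(x/4.4+110-.4,y/4.4+145-.4)
print("pillar top",tri(T,b(373,58),S,s(74,34)))
print("barrel end top edge z .25/.3",onz(T,*b(332,440),.25),onz(T,*b(332,440),.3))
E
```

```text
[0.5878 0.3322 0.045 ]
[0.5895 0.1339 0.045 ]
[0.5058 0.1326 0.045 ]
[0.5041 0.3299 0.045 ]
sizes 0.19830563931918485 0.08369990315770186
ctr [0.5468 0.2322 0.045 ] yaw 0.4820942739239307
slot -66 [0.5474 0.1662 0.045 ] empty [0.5463 0.2982 0.045 ] seen [0.5472 0.2985 0.045 ]
red top z.125 [0.5478 0.1664 0.125 ]
tri red top (array([0.5477, 0.1667, 0.1242]), np.float64(0.0005361514253092127))
base [array([ 0.6744, -0.0426,  0.014 ]), array([ 0.6949, -0.1674,  0.014 ]), array([ 0.8174, -0.0203,  0.014 ])] 0.12656194937387416 0.14480320535596533
pillar top (array([ 0.7963, -0.0891,  0.3229]), np.float64(0.0019606432267067434))
barrel end top edge z .25/.3 [ 0.6758 -0.0959  0.25  ] [ 0.6626 -0.0808  0.3   ]
```

```bash
cat > plan.py <<'E'
import numpy as np,sys
from rig import state
def plan(target,yaw=None,grip=100,n=None,step=45,show=True):
    """target xyz (m) world, yaw deg; assumes tool pointing down. prints rows"""
    s=state();p=s["tool_pos"];r=s["tcp_rot"];y0=r[2]
    if yaw is None: yaw=y0
    d=(np.array(target)-p)*1000; dy=(yaw-y0+180)%360-180
    n0=max(1,int(np.ceil(np.linalg.norm(d)/step)),int(np.ceil(abs(dy)/8)))
    n=n or n0
    rows=[]
    for i in range(n):
        a=np.radians(y0+dy*i/n); w=d/n
        tx=w[0]*np.cos(a)+w[1]*np.sin(a); ty=w[0]*np.sin(a)-w[1]*np.cos(a)
        rows.append([round(tx,1),round(ty,1),round(-w[2],1),round(-np.radians(dy/n),3),grip])
    print("t",round(s["t"],2),"pos",np.round(p,4),"rot",np.round(r,2),"grip",round(s["grip_width"],4),"F",np.round(s["wrist_force"],1),"need",n0)
    for k in range(0,n,12): print(", ".join(str(v) for q in rows[k:k+12] for v in q))
E
python3 -c "
from plan import *
plan([.48,-.19,.29],99)"
```

```text
t 0.15 pos [ 0.2777 -0.587   0.2178] rot [-179.89    0.     25.32] grip 0.0933 F [0.4 1.  0.2] need 11
32.1, -24.8, -6.6, -0.117, 100, 34.7, -20.9, -6.6, -0.117, 100, 36.9, -16.7, -6.6, -0.117, 100, 38.6, -12.2, -6.6, -0.117, 100, 39.8, -7.7, -6.6, -0.117, 100, 40.4, -3.0, -6.6, -0.117, 100, 40.5, 1.8, -6.6, -0.117, 100, 40.0, 6.5, -6.6, -0.117, 100, 39.0, 11.1, -6.6, -0.117, 100, 37.4, 15.6, -6.6, -0.117, 100, 35.3, 19.8, -6.6, -0.117, 100
```

jog_arm:
  series: [32,-25,-7,-0.12,100,35,-21,-7,-0.12,100,37,-17,-7,-0.12,100,39,-12,-7,-0.12,100,40,-8,-7,-0.12,100,40,-3,-7,-0.12,100,40,2,-7,-0.12,100,40,6,-7,-0.12,100,39,11,-7,-0.12,100,37,15,-6,-0.11,100,35,20,-6,-0.11,100,0,0,0,0,100]

```text
t: 1.35
tool_pos: [0.4684, -0.1674, 0.2909]
tcp_rot: [-179.7, -0.4, 102.7]
wrist_force: [0.6, 1.1, 0.2]
grip_width: 0.0931
```

```bash
cat > snap.py <<'E'
import sys,cv2,numpy as np
from rig import state,capture
def snap(cam,tag):
    s=state();c=capture(cam)
    np.savez(tag+".npz",pos=s["tool_pos"],rot=s["tcp_rot"],**c)
    cv2.imwrite(f"pics/{tag}.png",c["pixels"][:,:,::-1]); print(s["t"],s["tool_pos"].round(4),s["tcp_rot"].round(2),s["wrist_force"].round(1),s["grip_width"].round(4)); return s,c
if __name__=="__main__": snap(sys.argv[1],sys.argv[2])
E
python3 snap.py wrist w1
```

```text
Traceback (most recent call last):
  File "snap.py", line 7, in <module>
    if __name__=="__main__": snap(sys.argv[1],sys.argv[2])
                             ~~~~^^^^^^^^^^^^^^^^^^^^^^^^^
  File "snap.py", line 6, in snap
    cv2.imwrite(f"pics/{tag}.png",c["pixels"][:,:,::-1]); print(s["t"],s["tool_pos"].round(4),s["tcp_rot"].round(2),s["wrist_force"].round(1),s["grip_width"].round(4)); return s,c
                                                                                                                                              ^^^^^^^^^^^^^^^^^^^^^
AttributeError: 'float' object has no attribute 'round'
```

View pics/w1.png

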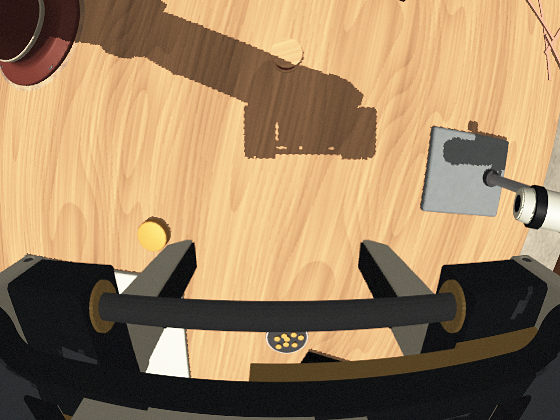

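```bash
sed -i 's/s\["grip_width"\].round(4)/round(float(s["grip_width"]),4)/' snap.py
python3 - <<'E'
import cv2
t=cv2.imread("pics/w1.png")
cv2.imwrite("pics/w1z.png",cv2.resize(t[170:250,480:560],None,fx=7,fy=7,interpolation=cv2.INTER_CUBIC))
from plan import *
plan([.46,-.255,.27],99)
E
```

```text
t 1.4 pos [ 0.4669 -0.1708  0.2902] rot [-179.51   -0.3   102.38] grip 0.0932 F [ 0.  -1.1 -0.4] need 2
-40.4, -12.4, 10.1, 0.03, 100, -40.7, -11.2, 10.1, 0.03, 100
```

View pics/w1z.png

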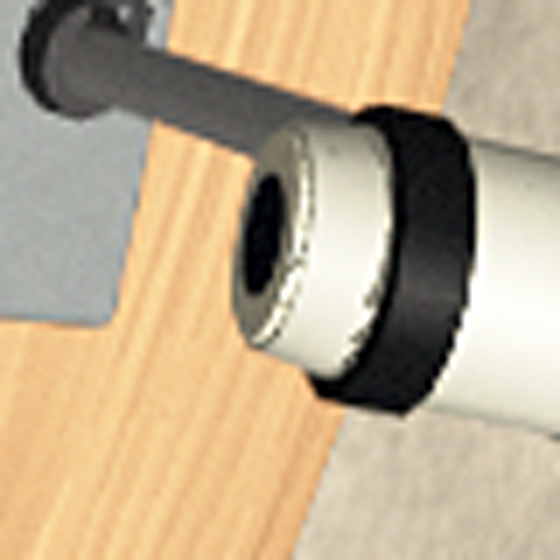

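jog_arm:
  series: [-40,-12,10,0.03,100,-40,-11,10,0.03,100,0,0,0,0,100,0,0,0,0,100]

```text
t: 1.8
tool_pos: [0.4576, -0.2594, 0.2682]
tcp_rot: [-179.3, -0.2, 98.5]
wrist_force: [0.7, 0.8, 0.2]
grip_width: 0.093
```

```bash
python3 snap.py wrist w2; python3 - <<'E'
import cv2
t=cv2.imread("pics/w2.png")
cv2.imwrite("pics/w2z.png",cv2.resize(t[70:190,460:560],None,fx=5,fy=5,interpolation=cv2.INTER_CUBIC))
E
```

```text
1.8 [ 0.4576 -0.2594  0.2682] [-179.3    -0.19   98.52] [0.7 0.8 0.2] 0.093
```

View pics/w2.png

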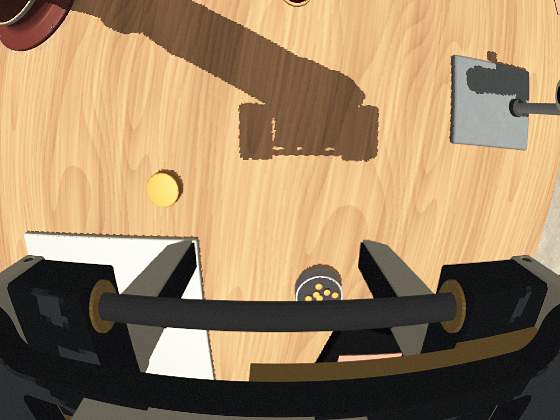

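View pics/w2z.png

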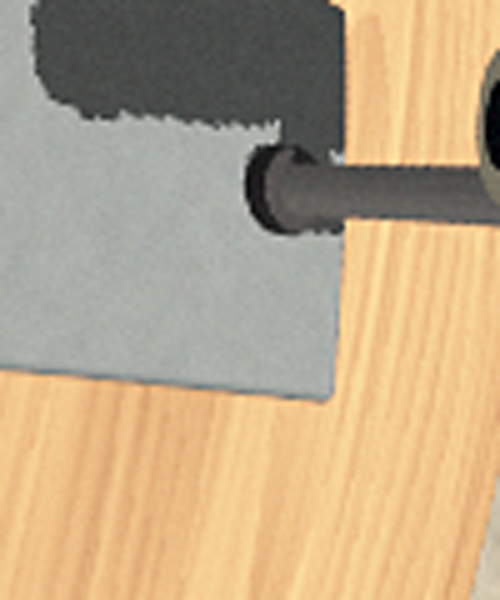

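jog_arm:
  series: [-5,20,-30,0,100,-5,20,-30,0,100,0,0,0,0,100,0,0,0,0,100]

```text
t: 2.25
tool_pos: [0.4957, -0.2623, 0.3261]
tcp_rot: [-178.7, -0.4, 98.5]
wrist_force: [-0.8, -0.0, -0.5]
grip_width: 0.0929
```

```bash
python3 snap.py wrist w3; python3 - <<'E'
import cv2
t=cv2.imread("pics/w3.png")
cv2.imwrite("pics/w3z.png",cv2.resize(t[60:160,450:560],None,fx=6,fy=6,interpolation=cv2.INTER_CUBIC))
E
```

```text
2.25 [ 0.4957 -0.2623  0.3261] [-178.7    -0.41   98.48] [-0.8 -0.  -0.5] 0.0929
```

View pics/w3z.png

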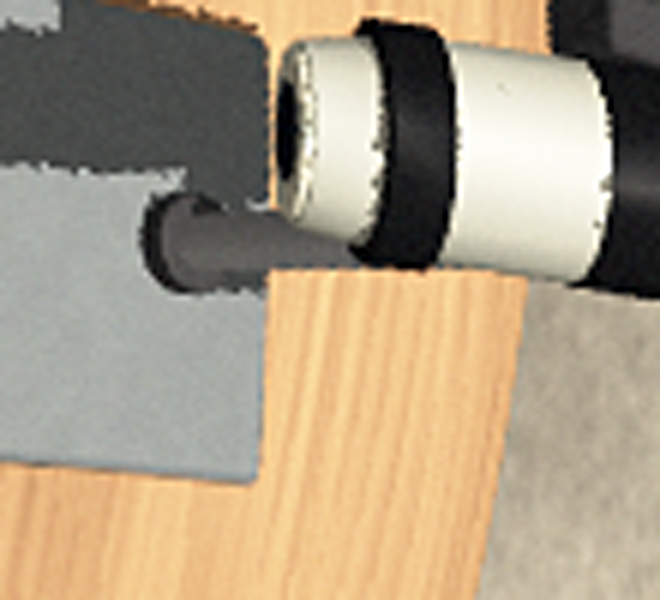

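```bash
cat >> h.py <<'E'
from scipy.spatial.transform import Rotation as Ro
def wray(c,u,v):
    K=c["intrinsics"];H=c["hand_eye"]
    x=(u-K[0,2])/K[0,0];y=(v-K[1,2])/K[1,1];th=np.hypot(x,y)
    d=np.array([x/th*np.sin(th),y/th*np.sin(th),np.cos(th)])
    R=Ro.from_euler("xyz",c["rot"],degrees=True).as_matrix()
    return R@H[:3,3]+c["pos"], R@H[:3,:3]@d
def anyray(c,p): return wray(c,*p) if "hand_eye" in c else ray(c,*p)
def trin(obs):
    A=np.zeros((3,3));b=np.zeros(3);L=[]
    for c,p in obs:
        o,d=anyray(c,p);d=d/np.linalg.norm(d);P=np.eye(3)-np.outer(d,d);A+=P;b+=P@o;L.append((P,o))
    X=np.linalg.solve(A,b);return X,[np.linalg.norm(P@(X-o))*1000 for P,o in L]
def wproj(c,X):
    R=Ro.from_euler("xyz",c["rot"],degrees=True).as_matrix();H=c["hand_eye"]
    q=H[:3,:3].T@(R.T@(np.asarray(X)-c["pos"])-H[:3,3]);th=np.arctan2(np.hypot(q[0],q[1]),q[2]);K=c["intrinsics"]
    return K[:2,2]+K[0,0]*th*q[:2]/np.hypot(q[0],q[1])
def axplane(c,up,lo):
    def pl(a,b):
        n=np.cross(anyray(c,a)[1],anyray(c,b)[1]);return n/np.linalg.norm(n)
    a=pl(*up);b=pl(*lo);n=a+b;return n/np.linalg.norm(n),np.degrees(np.arccos(a@b)),anyray(c,up[0])[0]
E
python3 - <<'E'
from h import *
np.set_printoptions(precision=4,suppress=True)
w1,w3,T,S=map(load,["w1","w3","top0","scene0"])
f1=lambda x,y:(x/7+480-.43,y/7+170-.43)
f3=lambda x,y:(x/6+450-.42,y/6+60-.42)
b=lambda x,y:(x/4.8+330-.4,y/4.8+50-.4)
s=lambda x,y:(x/4.4+110-.4,y/4.4+145-.4)
L,e=trin([(w1,f1(263,235)),(w3,f3(288,130))]);print("lens",L,e, "in scene px",proj(S,L),"top",proj(T,L))
P=[axplane(w3,(f3(460,42),f3(590,60)),(f3(455,264),f3(580,284))),
   axplane(w1,(f1(475,146),f1(555,158)),(f1(440,402),f1(555,436))),
   axplane(T,(b(281,225),b(287,400)),(b(375,225),b(372,410)))]
for i in range(3):
    n,a,o=P[i];print("view",i,"ang width",a,"lens offset mm",1000*n@(L-o))
    for j in range(i):
        d=np.cross(P[i][0],P[j][0]);d/=np.linalg.norm(d)
        if d[0]>0:d=-d
        print(i,j,d,"az",np.degrees(np.arctan2(-d[1],-d[0])),"down",np.degrees(np.arcsin(-d[2])))
E
```

```text
lens [ 0.6873 -0.1062  0.2143] [np.float64(0.310840707912771), np.float64(0.31084070791269525)] in scene px [164.8252 175.4137] top [398.5216 140.1743]
view 0 ang width 5.936328043732381 lens offset mm -0.1892628465511058
view 1 ang width 7.927603521049091 lens offset mm 0.2825765918181695
1 0 [-0.881  -0.1349 -0.4535] az 8.707505902730169 down 26.96591786544188
view 2 ang width 3.3208854943400063 lens offset mm -0.44101724179548624
2 0 [-0.8826 -0.1358 -0.45  ] az 8.745036806002178 down 26.74433308793295
2 1 [-0.8855 -0.1342 -0.4449] az 8.620665950457102 down 26.41804691479387
```

```bash
python3 -c "
from plan import *
plan([.50,.05,.28],90.5)"
```

```text
t 2.3 pos [ 0.4959 -0.262   0.3263] rot [-178.75   -0.4    98.5 ] grip 0.0932 F [0.4 0.5 0.9] need 8
38.5, 6.3, 5.8, 0.017, 100, 38.6, 5.6, 5.8, 0.017, 100, 38.7, 4.9, 5.8, 0.017, 100, 38.8, 4.2, 5.8, 0.017, 100, 38.8, 3.6, 5.8, 0.017, 100, 38.9, 2.9, 5.8, 0.017, 100, 38.9, 2.2, 5.8, 0.017, 100, 39.0, 1.5, 5.8, 0.017, 100
```

jog_arm:
  series: [38,6,6,0.017,100,39,6,6,0.017,100,39,5,6,0.017,100,39,4,6,0.017,100,39,4,6,0.017,100,39,3,6,0.017,100,39,2,6,0.017,100,39,2,6,0.017,100,0,0,0,0,100]

```text
t: 3.2
tool_pos: [0.4883, 0.0587, 0.2682]
tcp_rot: [-177.6, -0.0, 90.0]
wrist_force: [0.6, -0.5, 0.1]
grip_width: 0.0929
```

```bash
python3 -c "
from plan import *
plan([.5476,.1664,.17],90.5)"
```

```text
t 3.2 pos [0.4883 0.0587 0.2682] rot [-1.7764e+02 -4.0000e-02  8.9970e+01] grip 0.0929 F [ 0.6 -0.5  0.1] need 4
26.9, 14.8, 24.6, -0.002, 100, 26.9, 14.9, 24.6, -0.002, 100, 26.9, 14.9, 24.6, -0.002, 100, 26.8, 15.0, 24.6, -0.002, 100
```

jog_arm:
  series: [29,17,27,0,100,29,17,27,0,100,29,17,26,0,100,16,10,10,0,100]

```text
t: 3.6
tool_pos: [0.5451, 0.157, 0.1721]
tcp_rot: [-177.6, 0.5, 89.6]
wrist_force: [0.3, -0.9, 0.4]
grip_width: 0.0926
```

```bash
python3 snap.py wrist w4; python3 -c "
from plan import *
plan([.5476,.1664,.08],90.5)"
```

```text
3.6 [0.5451 0.157  0.1721] [-177.63    0.46   89.6 ] [ 0.3 -0.9  0.4] 0.0926
t 3.65 pos [0.5456 0.1593 0.1712] rot [-177.62    0.33   89.72] grip 0.0928 F [ 0.3  2.1 -0.4] need 3
2.4, 0.7, 30.4, -0.005, 100, 2.4, 0.7, 30.4, -0.005, 100, 2.4, 0.7, 30.4, -0.005, 100
```

View pics/w4.png

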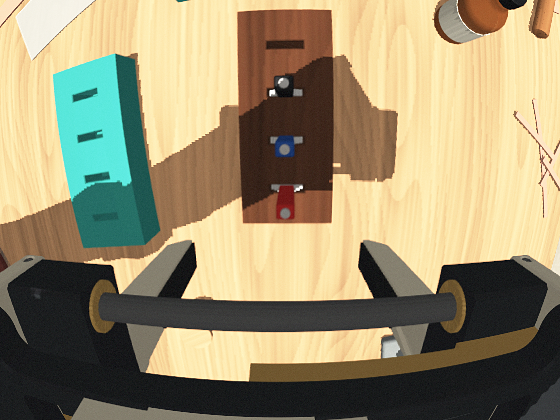

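```bash
python3 - <<'E'
from h import *
w=load("w4");T=load("top0")
o,d=wray(w,285,212);X=o+d*(.125-o[2])/d[2];print(X)
print(wproj(w,[.5476,.1664,.125]),wproj(w,[.5476,.1664,.1]))
# blade shoulders at z~.045
for p in [(272,186),(302,188)]:
    o,d=wray(w,*p);print(o+d*(.045-o[2])/d[2])
E
```

```text
[0.54860502 0.16826982 0.125     ]
[283.53460288 214.61142444] [284.2443521  204.78734601]
[0.53527601 0.16898073 0.045     ]
[0.56289293 0.16714382 0.045     ]
```

```bash
cat > plan.py <<'E'
import numpy as np
from rig import state
from scipy.spatial.transform import Rotation as Ro
def plan(target,yaw=None,grip=100,n=None,step=45,sag=1.0):
    s=state();p=s["tool_pos"];r=s["tcp_rot"];y0=r[2]
    if yaw is None: yaw=y0
    dy=(yaw-y0+180)%360-180
    d=(np.array(target)-p)*1000
    n0=max(1,int(np.ceil(np.linalg.norm(d)/step)),int(np.ceil(abs(dy)/8.4)))
    n=n or n0
    R0=Ro.from_euler("xyz",r,degrees=True).as_matrix()
    rows=[]
    for i in range(n):
        a=-np.radians(dy*i/n); R=R0@Ro.from_rotvec([0,0,a]).as_matrix()
        t=R.T@(d/n+[0,0,sag])
        rows.append([*[round(v,1) for v in t],round(-np.radians(dy/n),3),grip])
    print("t",round(s["t"],2),"pos",np.round(p,4),"rot",np.round(r,2),"grip",round(s["grip_width"],4),"F",np.round(s["wrist_force"],1),"tau",np.round(s["wrist_torque"],2),"need",n0)
    z=R0[:,2];print("tool z",z.round(4),"toolx",R0[:,0].round(3))
    for k in range(0,n,12): print(", ".join(str(v) for q in rows[k:k+12] for v in q))
E
python3 -c "
from plan import *
plan([.548,.167,.08],90.5)"
```

```text
t 3.65 pos [0.5456 0.1593 0.1712] rot [-177.62    0.33   89.72] grip 0.0928 F [ 0.3  2.1 -0.4] tau [ 0.14 -0.25 -0.05] need 3
tool z [-0.0416 -0.0056 -0.9991] toolx [ 0.005  1.    -0.006]
2.7, 2.0, 29.3, -0.005, 100, 2.7, 2.0, 29.3, -0.005, 100, 2.7, 2.0, 29.3, -0.005, 100
```

jog_arm:
  series: [3,2,29,-0.005,100,3,2,29,-0.005,100,3,2,29,-0.005,100]

```text
t: 3.95
tool_pos: [0.5499, 0.1653, 0.0842]
tcp_rot: [-178.0, 0.3, 90.5]
wrist_force: [0.9, -0.4, 0.5]
grip_width: 0.0929
```

```bash
python3 -c "
from plan import *
plan([.548,.167,.08],90.5)"
```

```text
t 3.95 pos [0.5499 0.1653 0.0842] rot [-177.97    0.34   90.54] grip 0.0929 F [ 0.9 -0.4  0.5] tau [-0.02 -0.13 -0.03] need 1
tool z [-0.0354 -0.0063 -0.9994] toolx [-0.009  1.    -0.006]
1.7, -1.7, 3.2, 0.001, 100
```

jog_arm:
  series: [2,-2,3,0,12,0,0,0,0,0,0,0,0,0,0,0,0,0,0,0,0,0,0,0,0]
  squeeze: 15

```text
t: 4.45
tool_pos: [0.5459, 0.162, 0.082]
tcp_rot: [-177.8, 0.6, 90.3]
wrist_force: [0.0, -1.0, 0.6]
grip_width: 0.0576
```

```bash
python3 -c "
from plan import *
plan([.548,.167,.08],90.5)"
```

```text
t 4.45 pos [0.5459 0.162  0.082 ] rot [-177.79    0.6    90.32] grip 0.0576 F [ 0.  -1.   0.6] tau [-0.02 -0.08  0.03] need 1
tool z [-0.0386 -0.0106 -0.9992] toolx [-0.006  1.    -0.01 ]
5.0, 2.2, 0.9, -0.003, 100
```

jog_arm:
  series: [5,2,1,0,0,1,1,0,0,0,0,0,0,0,0,0,0,0,0,0]

```text
t: 4.85
tool_pos: [0.5506, 0.1691, 0.083]
tcp_rot: [-178.0, 0.5, 90.3]
wrist_force: [-0.4, 0.5, 0.3]
grip_width: 0.0261
```

```bash
python3 -c "
from plan import *
plan([.548,.167,.08],90.5)"
```

```text
t 4.85 pos [0.5506 0.1691 0.083 ] rot [-178.04    0.51   90.32] grip 0.0261 F [-0.4  0.5  0.3] tau [-0.05 -0.09  0.02] need 1
tool z [-0.0342 -0.0091 -0.9994] toolx [-0.006  1.    -0.009]
-2.1, -2.5, 2.1, -0.003, 100
```

jog_arm:
  series: [-2,-2,2,0,0,0,0,0,0,0,0,0,0,0,0,0,0,0,0,0]

```text
t: 5.25
tool_pos: [0.5488, 0.1671, 0.0809]
tcp_rot: [-178.1, 0.5, 90.3]
wrist_force: [-0.6, 0.1, 0.0]
grip_width: 0.0128
```

```bash
python3 -c "
from plan import *
plan([.546,.167,.15],90.5)"
```

```text
t 5.25 pos [0.5488 0.1671 0.0809] rot [-178.09    0.49   90.32] grip 0.0128 F [-0.6  0.1  0. ] tau [-0.   -0.15 -0.02] need 2
tool z [-0.0332 -0.0087 -0.9994] toolx [-0.006  1.    -0.008]
-0.3, -2.6, -35.5, -0.002, 100, -0.3, -2.6, -35.5, -0.002, 100
```

jog_arm:
  series: [0,0,-15,0,0,0,-1,-25,0,0,0,-1,-30,0,0]
  squeeze: 15

```text
t: 5.55
tool_pos: [0.5476, 0.1655, 0.1477]
tcp_rot: [-177.7, 0.7, 90.3]
wrist_force: [0.4, -0.1, -1.5]
grip_width: 0.0127
```

```bash
python3 snap.py wrist w5; python3 snap.py scene s5; python3 - <<'E'
import cv2
t=cv2.imread("pics/s5.png")
cv2.imwrite("pics/s5z.png",cv2.resize(t[160:300,220:360],None,fx=4,fy=4,interpolation=cv2.INTER_CUBIC))
E
python3 -c "
from plan import *
plan([.548,.11,.15],90.5)"
```

```text
5.55 [0.5476 0.1655 0.1477] [-177.65    0.69   90.31] [ 0.4 -0.1 -1.5] 0.0127
5.6 [0.5508 0.1672 0.1532] [-178.22    0.48   90.29] [-0.1  0.9  1.3] 0.0132
t 5.65 pos [0.5508 0.1674 0.1516] rot [-178.25    0.46   90.29] grip 0.013 F [ 0.6  0.1 -1.4] tau [ 0.06 -0.19 -0.02] need 2
tool z [-0.0304 -0.0081 -0.9995] toolx [-0.005  1.    -0.008]
-28.7, -1.6, 0.1, -0.002, 100, -28.7, -1.6, 0.1, -0.002, 100
```

View pics/s5z.png

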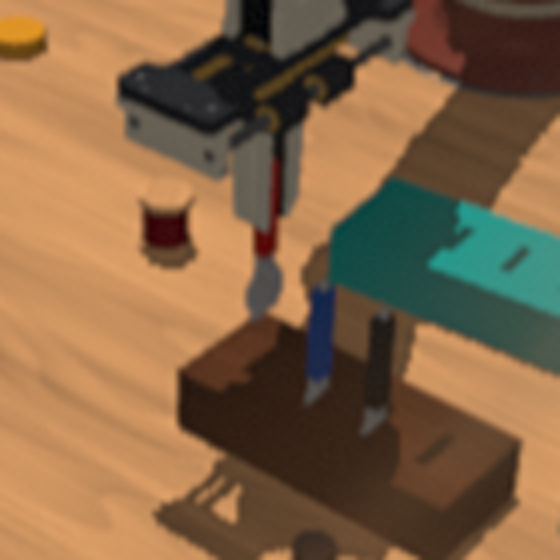

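View pics/w5.png

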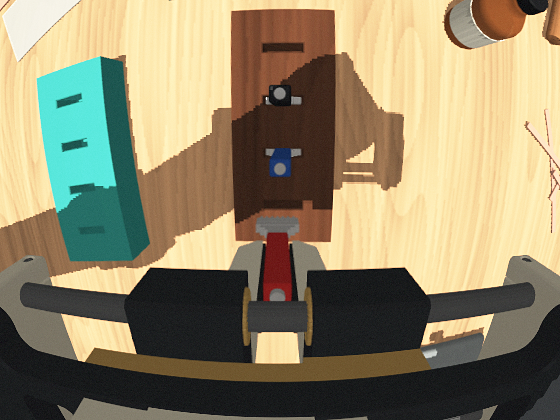

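jog_arm:
  series: [-34,-2,0,0,0,-34,-2,0,0,0,0,0,28,0,0,0,0,30,0,0]

```text
t: 6.05
tool_pos: [0.5469, 0.098, 0.094]
tcp_rot: [-178.7, 0.3, 90.4]
wrist_force: [0.3, 0.7, -1.9]
grip_width: 0.0134
```

```bash
python3 -c "
from plan import *
plan([.548,.165,.091],90.5)"; python3 snap.py wrist w6
```

```text
t 6.05 pos [0.5469 0.098  0.094 ] rot [-178.65    0.35   90.39] grip 0.0134 F [ 0.3  0.7 -1.9] tau [ 0.03 -0.1   0.01] need 2
tool z [-0.0235 -0.0062 -0.9997] toolx [-0.007  1.    -0.006]
33.5, 0.8, 0.3, -0.001, 100, 33.5, 0.8, 0.3, -0.001, 100
6.05 [0.5469 0.098  0.094 ] [-178.65    0.35   90.39] [ 0.3  0.7 -1.9] 0.0134
```

View pics/w6.png

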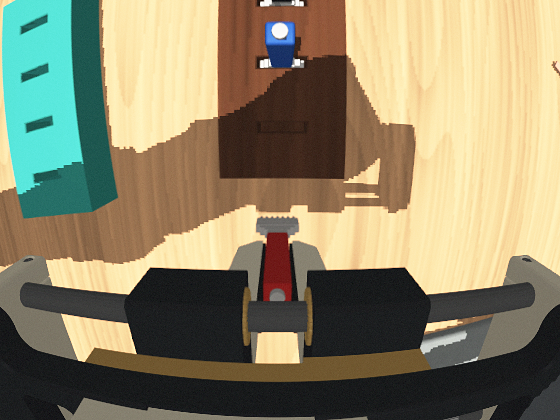

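jog_arm:
  series: [25,0,0,0,0,10,0,0,0,0,8,0,0,0,0,8,0,0,0,0]

```text
t: 6.5
tool_pos: [0.5405, 0.1403, 0.0846]
tcp_rot: [-177.5, 1.2, 90.1]
wrist_force: [0.3, -5.4, -1.0]
grip_width: 0.013
```

```bash
python3 -c "
from plan import *
plan([.548,.165,.091],90.5)"; python3 snap.py wrist w7
```

```text
t 6.5 pos [0.5405 0.1403 0.0846] rot [-177.49    1.24   90.14] grip 0.013 F [ 0.3 -5.4 -1. ] tau [-1.22 -0.27  0.04] need 1
tool z [-0.0437 -0.0218 -0.9988] toolx [-0.002  1.    -0.022]
24.5, 7.2, -8.3, -0.006, 100
6.5 [0.5405 0.1403 0.0846] [-177.49    1.24   90.14] [ 0.3 -5.4 -1. ] 0.013
```

View pics/w7.png

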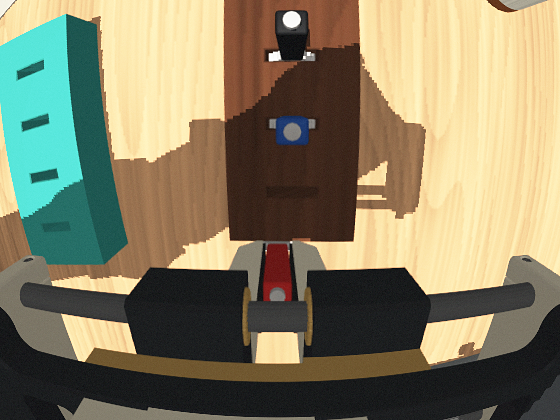

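jog_arm:
  series: [8,4,-5,0,0,8,4,-4,0,0,8,0,-1,0,0]
  squeeze: 7

```text
t: 6.85
tool_pos: [0.5489, 0.1662, 0.0947]
tcp_rot: [-177.4, 1.2, 90.0]
wrist_force: [0.2, -1.9, -1.2]
grip_width: 0.0129
```

```bash
python3 -c "
from plan import *
plan([.548,.165,.091],90.5)"; python3 snap.py wrist w8; python3 snap.py scene s8; python3 - <<'E'
import cv2
t=cv2.imread("pics/s8.png")
cv2.imwrite("pics/s8z.png",cv2.resize(t[190:300,240:350],None,fx=5,fy=5,interpolation=cv2.INTER_CUBIC))
E
```

```text
t 6.85 pos [0.5489 0.1662 0.0947] rot [-177.42    1.22   90.03] grip 0.0129 F [ 0.2 -1.9 -1.2] tau [-0.41 -0.17  0.04] need 1
tool z [-0.0449 -0.0212 -0.9988] toolx [-0.001  1.    -0.021]
-1.1, -0.8, 2.7, -0.008, 100
6.85 [0.5489 0.1662 0.0947] [-177.42    1.22   90.03] [ 0.2 -1.9 -1.2] 0.0129
6.9 [0.5486 0.1689 0.095 ] [-177.47    1.06   90.2 ] [ 0.3 -0.1 -0.3] 0.0131
```

View pics/s8z.png

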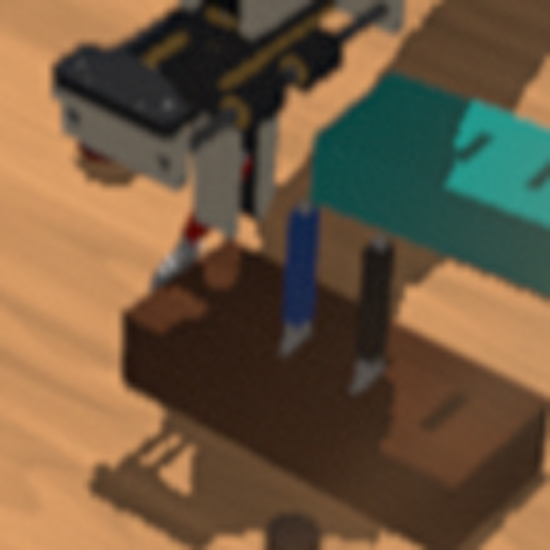

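View pics/w8.png

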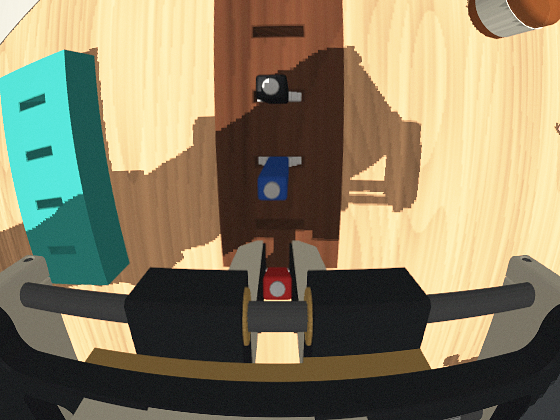

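jog_arm:
  series: [0,0,-40,0,0,0,0,-45,0,0,0,0,-45,0,0]
  squeeze: 20

```text
t: 7.25
tool_pos: [0.5501, 0.173, 0.2219]
tcp_rot: [-176.6, 1.0, 90.5]
wrist_force: [0.5, 0.5, -1.7]
grip_width: 0.013
```

```bash
python3 -c "
from plan import *
print(state()['qpos'].round(1))
plan([.50,-.12,.26],188.7,grip=0,n=12)"
```

```text
[ -4.2  32.  -25.   90.2  13.8  64.5 -32.2]
t 7.25 pos [0.5501 0.173  0.2219] rot [-176.62    1.01   90.47] grip 0.013 F [ 0.5  0.5 -1.7] tau [ 0.02 -0.29  0.02] need 12
tool z [-0.0588 -0.0181 -0.9981] toolx [-0.008  1.    -0.018]
-24.5, -4.6, -3.5, -0.143, 0, -23.5, -8.0, -3.5, -0.143, 0, -22.2, -11.3, -3.5, -0.143, 0, -20.3, -14.3, -3.5, -0.143, 0, -18.1, -17.1, -3.5, -0.143, 0, -15.5, -19.5, -3.5, -0.143, 0, -12.5, -21.5, -3.5, -0.143, 0, -9.3, -23.1, -3.5, -0.143, 0, -6.0, -24.2, -3.5, -0.143, 0, -2.5, -24.8, -3.5, -0.143, 0, 1.1, -24.9, -3.5, -0.143, 0, 4.6, -24.4, -3.5, -0.143, 0
```

jog_arm:
  series: [-24,-5,-4,-0.14,0,-24,-8,-4,-0.14,0,-22,-11,-4,-0.14,0,-20,-14,-4,-0.14,0,-18,-17,-4,-0.14,0,-15,-20,-4,-0.14,0]

```text
t: 7.85
tool_pos: [0.5295, 0.0391, 0.2599]
tcp_rot: [-178.9, -1.6, 141.3]
wrist_force: [-0.1, 0.3, -0.9]
grip_width: 0.0125
```

```bash
python3 -c "
from plan import *
print(state()['qpos'].round(1))
plan([.50,-.12,.26],188.7,grip=0)"
```

```text
[ 19.7  27.5 -39.9  95.4  18.2  65.8  26.3]
t 7.85 pos [0.5295 0.0391 0.2599] rot [-178.91   -1.62  141.33] grip 0.0125 F [-0.1  0.3 -0.9] tau [ 0.02 -0.14  0.03] need 6
tool z [-0.0339  0.0028 -0.9994] toolx [-0.78   0.625  0.028]
-12.7, -23.8, -0.9, -0.138, 0, -9.3, -25.3, -0.9, -0.138, 0, -5.7, -26.4, -0.9, -0.138, 0, -2.1, -26.9, -0.9, -0.138, 0, 1.6, -26.9, -0.9, -0.138, 0, 5.3, -26.4, -0.9, -0.138, 0
```

jog_arm:
  series: [-13,-24,-1,-0.14,0,-9,-25,-1,-0.14,0,-6,-26,-1,-0.14,0,-2,-27,-1,-0.14,0,2,-27,-1,-0.14,0,5,-26,-1,-0.14,0,0,0,0,0,0,0,0,0,0,0]

```text
t: 8.65
tool_pos: [0.5045, -0.1224, 0.269]
tcp_rot: [179.0, -1.1, -168.5]
wrist_force: [-0.0, 0.6, -1.4]
grip_width: 0.0127
```

```bash
python3 -c "
from plan import *
plan([.50,-.12,.26],188.7,grip=0)"
python3 snap.py wrist w9;python3 snap.py scene s9;python3 snap.py top t9; python3 - <<'E'
import cv2
t=cv2.imread("pics/s9.png")
cv2.imwrite("pics/s9z.png",cv2.resize(t[100:240,110:250],None,fx=4,fy=4,interpolation=cv2.INTER_CUBIC))
E
```

```text
t 8.65 pos [ 0.5045 -0.1224  0.269 ] rot [ 179.05   -1.09 -168.47] grip 0.0127 F [-0.   0.6 -1.4] tau [ 0.08 -0.13  0.03] need 1
tool z [-0.022   0.0125 -0.9997] toolx [-0.98  -0.2    0.019]
3.8, 3.1, 8.1, 0.049, 0
8.65 [ 0.5045 -0.1224  0.269 ] [ 179.05   -1.09 -168.47] [-0.   0.6 -1.4] 0.0127
8.7 [ 0.5044 -0.1229  0.2688] [ 179.12   -1.13 -168.47] [-0.3  0.2 -1.3] 0.0131
8.75 [ 0.5044 -0.1224  0.2688] [ 179.12   -1.15 -168.4 ] [-0.5  0.1 -1.2] 0.0125
```

View pics/s9z.png

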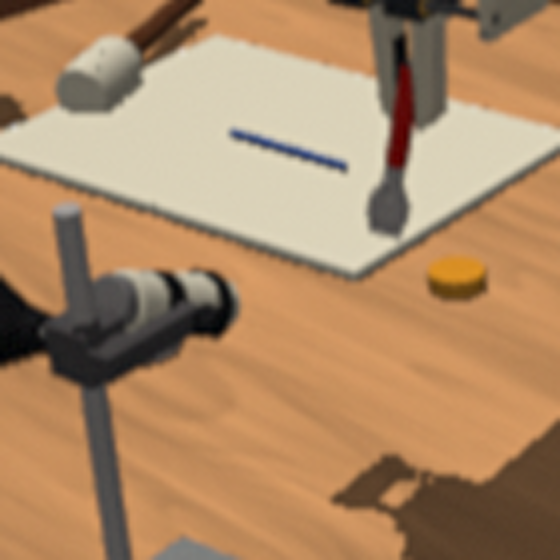

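View pics/w9.png

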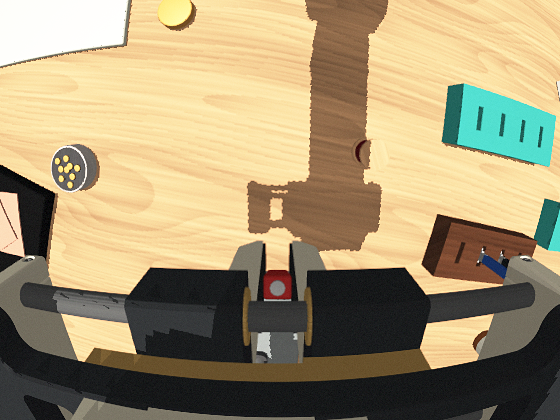

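View pics/t9.png

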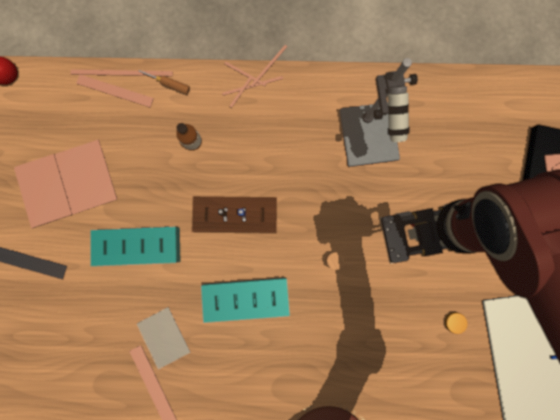

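```bash
python3 - <<'E'
import cv2
for n in ["w6","w9"]:
    t=cv2.imread(f"pics/{n}.png")
    cv2.imwrite(f"pics/{n}z.png",cv2.resize(t[205:375,215:340],None,fx=4.5,fy=4.5,interpolation=cv2.INTER_CUBIC)[:765])
from h import *
w=load("w9");w["rot"]=np.zeros(3);w["pos"]=np.zeros(3)
for s0 in (88,91):
  for th in (0,5,20,25,28,30,33):
    a=np.radians(th);u=np.array([np.sin(a),0,-np.cos(a)]) # up the handle
    P=lambda s,off=0:wproj(w,np.array([0,0,-.019])+u*(s-s0)/1000)
    print(s0,th,"top",P(116).round(1),"teeth5",P(5).round(1),"tips",P(0).round(1),"bladetop26",P(26).round(1))
E
```

```text
88 0 top [276.9 300.3] teeth5 [277.  220.4] tips [277.  218.3] bladetop26 [277.  229.8]
88 5 top [276.9 295.4] teeth5 [277.  229.7] tips [277. 228.] bladetop26 [277.  237.4]
88 20 top [276.9 278.9] teeth5 [277.1 258. ] tips [277.1 257.5] bladetop26 [277.  260.4]
88 25 top [276.9 273.1] teeth5 [277.1 267.5] tips [277.1 267.4] bladetop26 [277.  268.1]
88 28 top [276.9 269.6] teeth5 [277.1 273.2] tips [277.1 273.3] bladetop26 [277.  272.8]
88 30 top [276.9 267.3] teeth5 [277.1 277. ] tips [277.1 277.3] bladetop26 [277.  275.9]
88 33 top [276.9 263.8] teeth5 [277.1 282.7] tips [277.1 283.2] bladetop26 [277.1 280.6]
91 0 top [276.9 296.7] teeth5 [277.  219.1] tips [277.  217.1] bladetop26 [277.  228.4]
91 5 top [276.9 292.3] teeth5 [277.  228.7] tips [277.  227.1] bladetop26 [277.  236.2]
91 20 top [276.9 277.9] teeth5 [277.1 257.7] tips [277.1 257.2] bladetop26 [277. 260.]
91 25 top [276.9 272.8] teeth5 [277.1 267.4] tips [277.1 267.3] bladetop26 [277. 268.]
91 28 top [276.9 269.8] teeth5 [277.1 273.3] tips [277.1 273.4] bladetop26 [277.  272.9]
91 30 top [276.9 267.8] teeth5 [277.1 277.2] tips [277.1 277.4] bladetop26 [277.1 276.1]
91 33 top [276.9 264.7] teeth5 [277.1 283. ] tips [277.1 283.5] bladetop26 [277.1 280.9]
```

View pics/w6z.png

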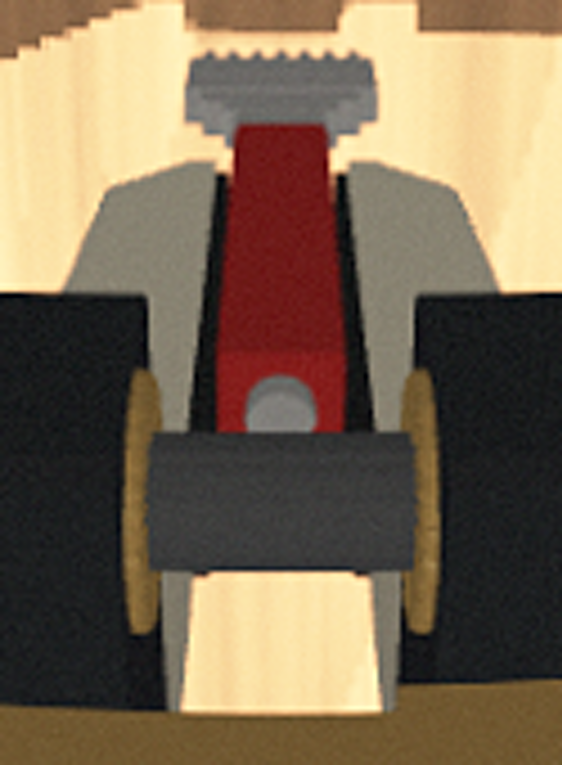

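View pics/w9z.png

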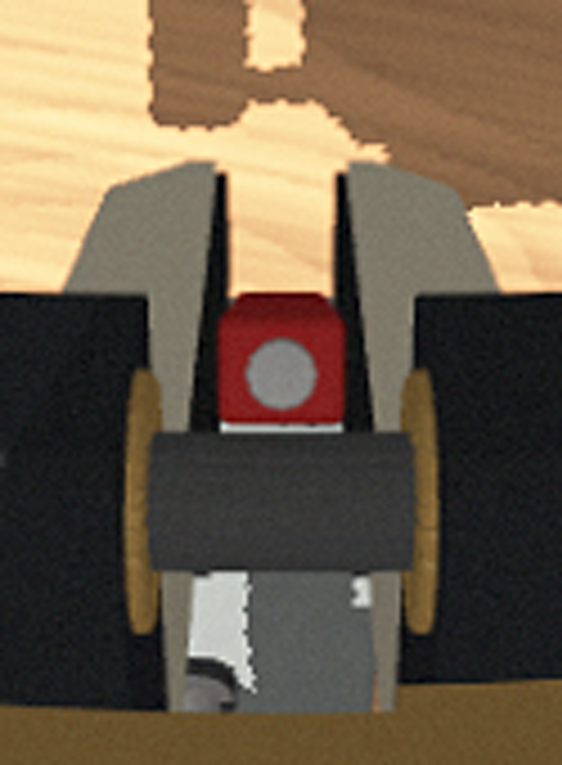

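```bash
cat > fit.py <<'E'
from h import *
from scipy.optimize import least_squares
w=load("w9");w["rot"]=np.zeros(3);w["pos"]=np.zeros(3)
def pts(p,L):
    x,z,th=p;a=np.radians(th);u=np.array([np.sin(a),0,-np.cos(a)]);n=np.array([np.cos(a),0,np.sin(a)])
    # p = position of axis at s=91
    return [np.array([x/1000,yy/1000,z/1000])+u*(s-91)/1000+n*o/1000 for s,o,yy in L]
def solve(obs,p0=(0,-19,28)):
    L=[o[0] for o in obs]
    f=lambda p:[ (wproj(w,X)[o[1]]-o[2])*o[3] for X,o in zip(pts(p,L),obs)]
    r=least_squares(f,p0);return r.x,r.fun
if __name__=="__main__":
    np.set_printoptions(precision=2,suppress=True)
    c=lambda v:v/4.5+205-.4
    h=lambda v:v/4.5+215-.4
    obs=[((116,0,0),1,c(374),1),((112,5.5,0),1,c(320),1),((112,-5.5,0),1,c(424),1),((46,5.5,0),1,c(295),1),
      ((112,-5.5,6.5),0,h(345),.5),((112,-5.5,-6.5),0,h(218),.5)]
    x,r=solve(obs);print(x,r)
    T=pts(x,[(5,0,0),(0,0,0)]);print("teeth tool",T[0]*1000)
    c6=[((116,0,0),1,c(410),1),((112,5.5,0),1,c(350),1),((46,5.5,0),1,c(125),1),((0,0,0),1,c(54),1)]
    x,r=solve(c6,(0,-19,0));print("w6",x,r)
E
python3 fit.py
```

```text
[-10.34 -13.58  24.5 ] [ 0.25 -0.19 -0.07  0.02 -0.21 -0.01]
teeth tool [-46.     0.    64.67]
w6 [-11.42   3.04  -3.14] [-0.09  0.13 -0.12  0.08]
```

```bash
python3 - <<'E'
import cv2
t=cv2.imread("pics/s9.png")
cv2.imwrite("pics/s9y.png",cv2.resize(t[95:165,185:245],None,fx=9,fy=9,interpolation=cv2.INTER_CUBIC))
E
```

```text
(no output)
```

View pics/s9y.png

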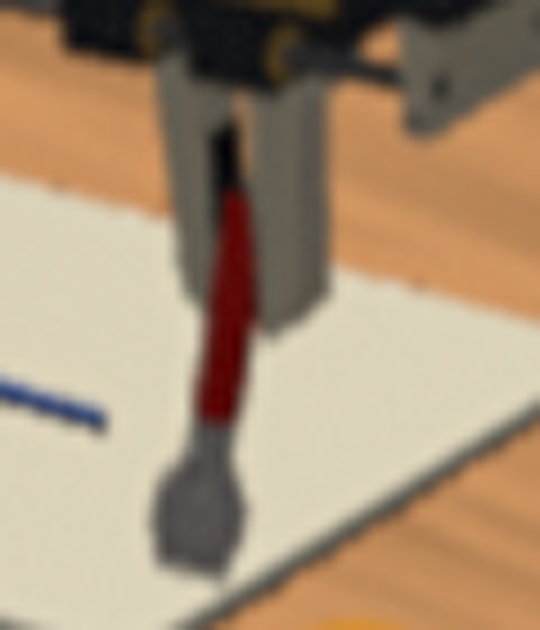

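```bash
python3 - <<'E'
from h import *
np.set_printoptions(precision=2,suppress=True)
S=load("s9")
R=Ro.from_euler("xyz",S["rot"],degrees=True).as_matrix();p=S["pos"]
g=lambda x,y:(x/9+185-.44,y/9+95-.44)
Q={}
for k,(u,v) in dict(tip=(192,568),hb=(216,420),fingerR=(275,333)).items():
    o,d=ray(S,*g(u,v)); n=R[:,1]; X=o+d*(n@(p-o))/(n@d); Q[k]=R.T@(X-p)*1000; print(k,Q[k],X.round(4))
v=Q["hb"]-Q["tip"];print(np.linalg.norm(v),np.degrees(np.arctan2(v[0],-v[2])))
print("tcp px",proj(S,p)*9-np.array([185,95])*9+4)
E
```

```text
tip [-40.47  -0.    62.04] [ 0.54 -0.11  0.21]
hb [-22.93  -0.    21.5 ] [ 0.53 -0.12  0.25]
fingerR [ 9.45 -0.    6.84] [ 0.49 -0.12  0.26]
44.1735766535035 23.391389648263186
tcp px [255.38 323.51]
```

```bash
python3 -c "
from plan import *
plan([.61,.155,.14],180.5,grip=0,step=40)"
```

```text
t 8.8 pos [ 0.5045 -0.122   0.2689] rot [ 179.12   -1.14 -168.33] grip 0.0129 F [ 0.9 -0.3 -1.4] tau [ 0.06 -0.13 -0.05] need 9
tool z [-0.0226  0.011  -0.9997] toolx [-0.979 -0.202  0.02 ]
-18.0, 27.6, 13.4, 0.022, 0, -17.4, 27.9, 13.4, 0.022, 0, -16.8, 28.3, 13.4, 0.022, 0, -16.1, 28.7, 13.4, 0.022, 0, -15.5, 29.0, 13.4, 0.022, 0, -14.9, 29.3, 13.4, 0.022, 0, -14.2, 29.7, 13.4, 0.022, 0, -13.6, 30.0, 13.4, 0.022, 0, -13.0, 30.3, 13.4, 0.022, 0
```

jog_arm:
  series: [-18,28,13,0.022,0,-17,28,13,0.022,0,-17,28,13,0.022,0,-16,29,13,0.022,0,-16,29,13,0.022,0,-15,29,13,0.022,0,-14,30,13,0.022,0,-14,30,13,0.022,0,-13,30,13,0.022,0]

```text
t: 9.7
tool_pos: [0.617, 0.1723, 0.1513]
tcp_rot: [179.4, -0.9, 179.8]
wrist_force: [0.2, -1.7, -0.7]
grip_width: 0.0128
```

```bash
python3 -c "
from plan import *
plan([.60,.155,.094],180.5,grip=0,step=30)"; python3 snap.py scene s10;python3 snap.py wrist w10; python3 - <<'E'
import cv2
t=cv2.imread("pics/s10.png")
cv2.imwrite("pics/s10z.png",cv2.resize(t[180:300,210:350],None,fx=5,fy=5,interpolation=cv2.INTER_CUBIC))
E
```

```text
t 9.7 pos [0.617  0.1723 0.1513] rot [179.38  -0.86 179.81] grip 0.0128 F [ 0.2 -1.7 -0.7] tau [ 0.02 -0.18 -0.04] need 3
tool z [-0.015   0.0109 -0.9998] toolx [-1.     0.003  0.015]
5.4, -6.0, 18.1, -0.004, 0, 5.4, -6.0, 18.1, -0.004, 0, 5.4, -6.0, 18.1, -0.004, 0
9.7 [0.617  0.1723 0.1513] [179.38  -0.86 179.81] [ 0.2 -1.7 -0.7] 0.0128
9.75 [0.616  0.1807 0.1495] [ 178.91   -0.94 -179.76] [ 1.3  4.7 -1.9] 0.013
```

View pics/s10z.png

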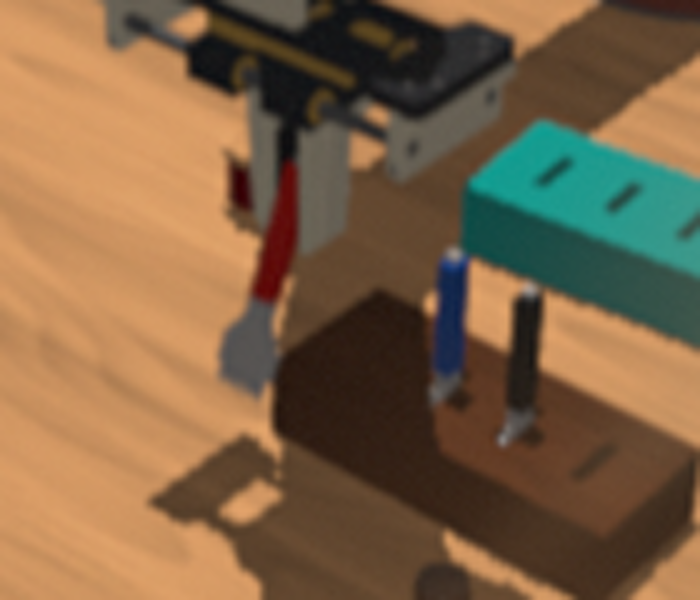

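View pics/w10.png

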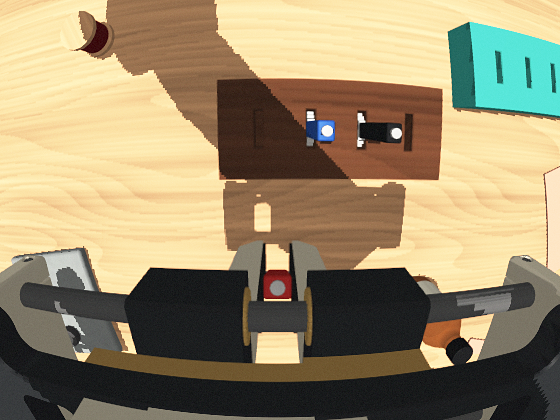

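jog_arm:
  series: [4,-9,18,0,0,4,-9,18,0,0,4,-8,18,0,0,0,0,0,0,0]
  squeeze: 8

```text
t: 10.2
tool_pos: [0.6004, 0.1592, 0.0957]
tcp_rot: [178.9, -0.9, -179.2]
wrist_force: [-0.1, -0.1, -1.0]
grip_width: 0.0128
```

```bash
python3 -c "
from plan import *
plan([.565,.155,.094],180.5,grip=0,step=30)"
```

```text
t 10.2 pos [0.6004 0.1592 0.0957] rot [ 178.94   -0.94 -179.19] grip 0.0128 F [-0.1 -0.1 -1. ] tau [-0.03 -0.1   0.  ] need 2
tool z [-0.0167  0.0182 -0.9997] toolx [-1.    -0.014  0.016]
17.7, -1.8, 0.1, 0.003, 0, 17.7, -1.9, 0.1, 0.003, 0
```

jog_arm:
  series: [15,0,0,0,0,15,0,0,0,0,3,0,0,0,0,2,0,0,0,0]

```text
t: 10.6
tool_pos: [0.5667, 0.1624, 0.1001]
tcp_rot: [178.7, -0.6, -179.1]
wrist_force: [0.6, -0.2, -1.1]
grip_width: 0.013
```

```bash
python3 -c "
from plan import *
plan([.55,.155,.094],180.5,grip=0,step=30)"
```

```text
t 10.6 pos [0.5667 0.1624 0.1001] rot [ 178.72   -0.58 -179.14] grip 0.013 F [ 0.6 -0.2 -1.1] tau [ 0.06 -0.16  0.02] need 1
tool z [-0.0104  0.0221 -0.9997] toolx [-1.    -0.015  0.01 ]
16.7, -7.3, 5.1, 0.006, 0
```

jog_arm:
  series: [4,-2,3,0,0,4,-2,2,0,0]

```text
t: 10.8
tool_pos: [0.5603, 0.1596, 0.0964]
tcp_rot: [178.6, -0.3, -179.1]
wrist_force: [-0.7, 0.0, -0.8]
grip_width: 0.013
```

jog_arm:
  series: [4,-1,0,0,0]

```text
t: 10.9
tool_pos: [0.5563, 0.1582, 0.0962]
tcp_rot: [178.6, -0.3, -179.2]
wrist_force: [-0.3, -0.3, -2.1]
grip_width: 0.0128
```

jog_arm:
  series: [4,0,0,0,0]

```text
t: 11.0
tool_pos: [0.553, 0.1579, 0.0963]
tcp_rot: [178.6, -0.2, -179.2]
wrist_force: [2.3, 1.2, -0.8]
grip_width: 0.0126
```

jog_arm:
  series: [4,0,0,0,0]

```text
t: 11.1
tool_pos: [0.5497, 0.1578, 0.0965]
tcp_rot: [178.6, -0.1, -179.2]
wrist_force: [1.9, -0.1, -1.3]
grip_width: 0.0129
```

jog_arm:
  series: [4,0,0,0,0]

```text
t: 11.2
tool_pos: [0.5462, 0.1578, 0.0967]
tcp_rot: [178.5, -0.1, -179.3]
wrist_force: [0.9, 0.1, -1.3]
grip_width: 0.0128
```

```bash
python3 snap.py wrist w11; python3 -c "
import cv2
t=cv2.imread('pics/w11.png')
cv2.imwrite('pics/w11z.png',cv2.resize(t[205:375,215:340],None,fx=4.5,fy=4.5,interpolation=cv2.INTER_CUBIC))"
```

```text
11.2 [0.5462 0.1578 0.0967] [ 1.7855e+02 -5.0000e-02 -1.7927e+02] [ 0.9  0.1 -1.3] 0.0128
```

View pics/w11z.png

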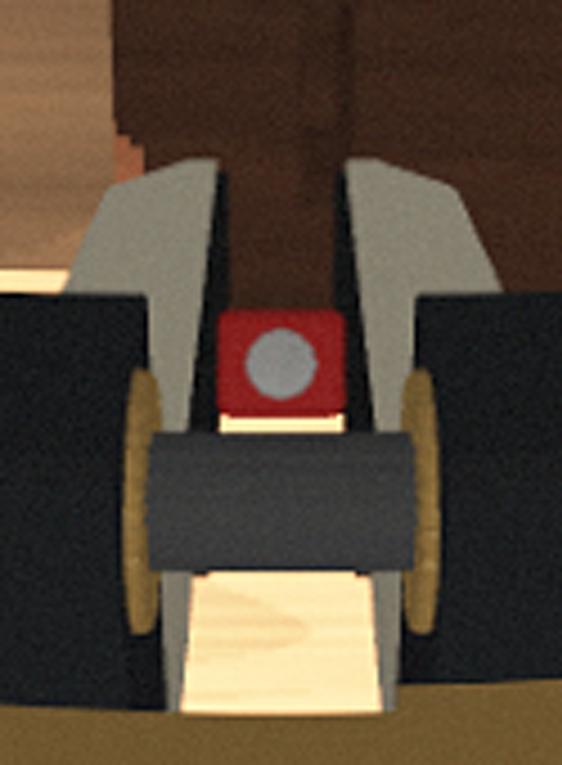

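jog_arm:
  series: [2,0,0,0,0]

```text
t: 11.35
tool_pos: [0.5435, 0.1577, 0.0968]
tcp_rot: [178.6, -0.1, -179.2]
wrist_force: [0.1, -0.8, -0.7]
grip_width: 0.0129
```

jog_arm:
  series: [-2,0,-20,0,0,-5,0,-35,0,0,-5,0,-35,0,0]
  squeeze: 20

```text
t: 11.65
tool_pos: [0.5492, 0.1538, 0.1834]
tcp_rot: [178.9, -1.1, -179.1]
wrist_force: [0.1, -0.1, -0.9]
grip_width: 0.0128
```

```bash
python3 snap.py wrist w12;python3 snap.py scene s12; python3 -c "
import cv2
t=cv2.imread('pics/w12.png')
cv2.imwrite('pics/w12z.png',cv2.resize(t[205:375,215:340],None,fx=4.5,fy=4.5,interpolation=cv2.INTER_CUBIC))
t=cv2.imread('pics/s12.png')
cv2.imwrite('pics/s12z.png',cv2.resize(t[180:280,240:340],None,fx=6,fy=6,interpolation=cv2.INTER_CUBIC))
from plan import *
plan([.51,-.12,.25],188.7,grip=0,step=40)
"
```

```text
11.65 [0.5492 0.1538 0.1834] [ 178.88   -1.13 -179.08] [ 0.1 -0.1 -0.9] 0.0128
11.7 [0.5532 0.1558 0.1895] [ 178.66   -0.48 -179.15] [1.7 1.4 2. ] 0.0127
t 11.75 pos [0.5529 0.1559 0.1874] rot [ 178.64   -0.48 -179.16] grip 0.0129 F [ 0.6  0.8 -0.3] tau [ 0.13 -0.13  0.  ] need 8
tool z [-0.0087  0.0236 -0.9997] toolx [-1.    -0.015  0.008]
5.9, -34.2, -9.6, -0.017, 0, 6.5, -34.1, -9.6, -0.017, 0, 7.1, -34.0, -9.6, -0.017, 0, 7.7, -33.8, -9.6, -0.017, 0, 8.3, -33.7, -9.6, -0.017, 0, 8.8, -33.6, -9.6, -0.017, 0, 9.4, -33.4, -9.6, -0.017, 0, 10.0, -33.2, -9.6, -0.017, 0
```

View pics/w12z.png

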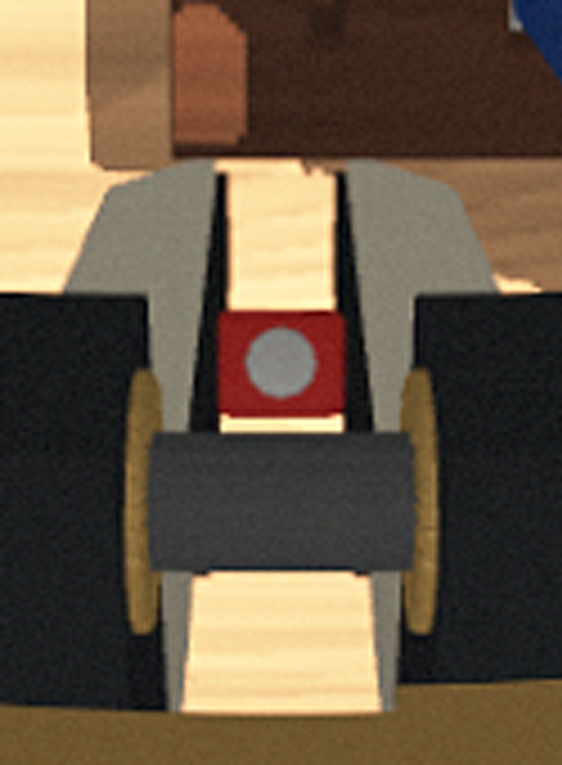

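View pics/s12z.png

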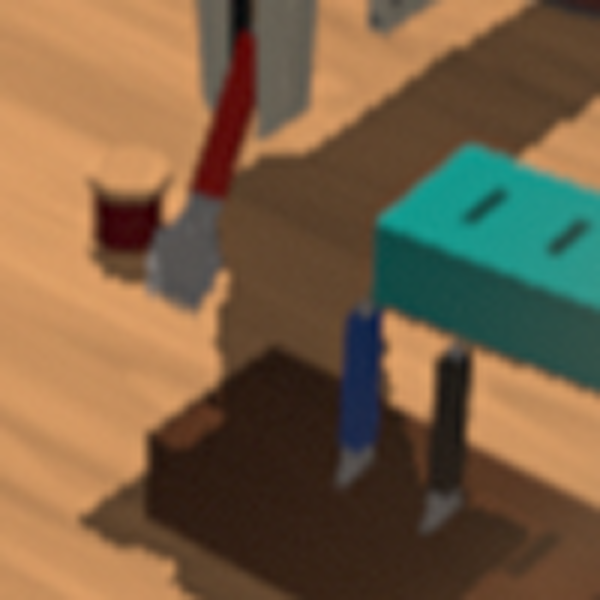

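```bash
cat > sm.py <<'E'
from h import *
np.set_printoptions(precision=2,suppress=True)
def sm(tag,pts,f,u0,v0,losd=np.array([-.8825,-.135,-.45])):
    S=load(tag);R=Ro.from_euler("xyz",S["rot"],degrees=True).as_matrix();p=S["pos"];Q={};W={}
    for k,(u,v) in pts.items():
        o,d=ray(S,u/f+u0-.45,v/f+v0-.45);n=R[:,1];X=o+d*(n@(p-o))/(n@d);Q[k]=R.T@(X-p)*1000;W[k]=X;print(k,"tool",Q[k],"world",X.round(4))
    v=Q["hb"]-Q["tip"];print("len",np.linalg.norm(v),"rel ang",np.degrees(np.arctan2(v[0],-v[2])))
    w=W["hb"]-W["tip"];w/=np.linalg.norm(w);x=R[:,1];y=np.cross(w,x)
    print("iron z world",w.round(3),"tilt",np.degrees(np.arccos(w[2])),"y vs los",np.degrees(np.arccos(abs(y@losd)/np.linalg.norm(losd))),"row level",np.degrees(np.arcsin(x[2])))
    return W
E
python3 - <<'E'
from sm import *
sm("s12",dict(tip=(172,298),hb=(210,195)),6,240,180)
sm("s9",dict(tip=(192,568),hb=(216,420)),9,185,95)
E
```

```text
tip tool [-51.42  -0.    55.96] world [0.6  0.16 0.13]
hb tool [-27.59   0.    19.72] world [0.58 0.16 0.17]
len 43.37770519681734 rel ang 33.318016767890335
iron z world [-0.54 -0.03  0.84] tilt 32.860834588368895 y vs los 9.699978474029212 row level 1.3438917896504818
tip tool [-40.51  -0.    61.99] world [ 0.54 -0.11  0.21]
hb tool [-22.97  -0.    21.45] world [ 0.53 -0.12  0.25]
len 44.171585872551326 rel ang 23.39188525568725
iron z world [-0.37 -0.09  0.93] tilt 22.276713980706692 y vs los 5.015756991608843 row level 0.8839973933401527
```

```bash
python3 - <<'E'
from fit import *
np.set_printoptions(precision=1,suppress=True)
c=lambda v:v/4.5+205-.4
for tag,disc,wid in (("w9",374,127),("w12",362,127)):
  for th in (22,24,26,28,30,32,34):
    obs=[((116,0,0),1,c(disc),1)]
    # solve x for fixed z such that disc row matches, z from pivot circle: try axis through pad centre line
    for z in (-17,):
        f=lambda x:wproj(w,pts((x,z,th),[(116,0,0)])[0])[1]-c(disc)
        from scipy.optimize import brentq
        x=brentq(f,-40,30)
        r=[(wproj(w,X)[1]+.4-205)*4.5 for X in pts((x,z,th),[(112,5.5,0),(46,5.5,0),(112,-5.5,0),(46,-5.5,0)])]
        Wd=[(wproj(w,X)[0]) for X in pts((x,z,th),[(112,-5.5,-6.5),(112,-5.5,6.5)])]
        print(tag,th,"x",round(x,1),"front top/bot",np.array(r[:2]),"back top/bot",np.array(r[2:]),"w",round((Wd[1]-Wd[0])*4.5,1), "teeth",pts((x,z,th),[(5,0,0)])[0]*1000)
E
```

```text
w9 22 x -7.0 front top/bot [314.8 271.9] back top/bot [422.  346.6] w 128.8 teeth [-39.2   0.   62.7]
w9 24 x -8.0 front top/bot [316.2 288.6] back top/bot [423.5 363.3] w 128.6 teeth [-43.    0.   61.6]
w9 26 x -9.0 front top/bot [317.6 305.4] back top/bot [425. 380.] w 128.4 teeth [-46.7   0.   60.3]
w9 28 x -10.0 front top/bot [319.2 322.1] back top/bot [426.3 396.5] w 128.2 teeth [-50.4   0.   58.9]
w9 30 x -11.0 front top/bot [320.7 338.7] back top/bot [427.6 413. ] w 127.9 teeth [-54.    0.   57.5]
w9 32 x -12.0 front top/bot [322.4 355.3] back top/bot [428.8 429.4] w 127.7 teeth [-57.6   0.   55.9]
w9 34 x -13.0 front top/bot [324.1 371.8] back top/bot [429.9 445.7] w 127.4 teeth [-61.1   0.   54.3]
w12 22 x -5.6 front top/bot [302.8 263.5] back top/bot [410.6 338.5] w 129.3 teeth [-37.9   0.   62.7]
w12 24 x -6.6 front top/bot [304.2 280.3] back top/bot [412.1 355.2] w 129.1 teeth [-41.6   0.   61.6]
w12 26 x -7.6 front top/bot [305.7 297.1] back top/bot [413.6 371.9] w 128.9 teeth [-45.3   0.   60.3]
w12 28 x -8.6 front top/bot [307.2 313.8] back top/bot [414.9 388.5] w 128.7 teeth [-49.    0.   58.9]
w12 30 x -9.6 front top/bot [308.8 330.5] back top/bot [416.2 405. ] w 128.4 teeth [-52.6   0.   57.5]
w12 32 x -10.6 front top/bot [310.5 347.1] back top/bot [417.4 421.5] w 128.2 teeth [-56.2   0.   55.9]
w12 34 x -11.6 front top/bot [312.2 363.7] back top/bot [418.5 437.8] w 127.9 teeth [-59.7   0.   54.3]
```

jog_arm:
  series: [6,-34,-9,-0.017,0,6,-34,-9,-0.017,0,7,-34,-9,-0.017,0,8,-34,-9,-0.017,0,8,-34,-9,-0.017,0,9,-33,-9,-0.017,0,9,-30,-9,-0.017,0,5,-20,-5,-0.017,0,0,0,0,0,0]

```text
t: 12.65
tool_pos: [0.502, -0.1101, 0.2417]
tcp_rot: [178.3, -1.8, -170.7]
wrist_force: [0.6, 0.8, -0.5]
grip_width: 0.0127
```

```bash
python3 snap.py wrist w13;python3 snap.py scene s13; python3 -c "
import cv2
t=cv2.imread('pics/s13.png')
cv2.imwrite('pics/s13z.png',cv2.resize(t[95:195,145:245],None,fx=6,fy=6,interpolation=cv2.INTER_CUBIC))
from plan import *
plan([.51,-.12,.25],188.7,grip=0,step=40)
"
```

```text
12.65 [ 0.502  -0.1101  0.2417] [ 178.31   -1.77 -170.66] [ 0.6  0.8 -0.5] 0.0127
12.7 [ 0.5018 -0.1079  0.2416] [ 178.22   -1.78 -170.52] [-1.7 -0.1 -0.7] 0.013
t 12.75 pos [ 0.5021 -0.1059  0.2418] rot [ 178.16   -1.72 -170.34] grip 0.0129 F [ 0.5  0.  -0.6] tau [ 0.08 -0.14  0.05] need 1
tool z [-0.035   0.0266 -0.999 ] toolx [-0.985 -0.168  0.03 ]
-5.1, -14.9, -9.8, 0.017, 0
```

View pics/s13z.png

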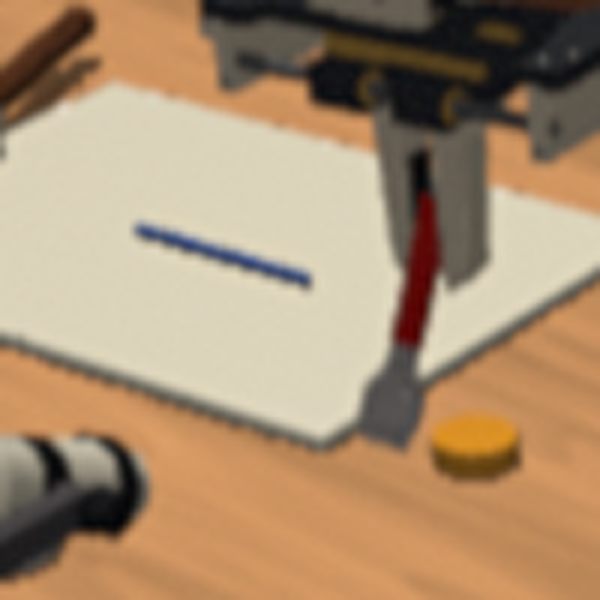

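```bash
python3 - <<'E'
from sm import *
sm("s13",dict(tip=(383,440),hb=(407,342)),6,145,95)
E
python3 -c "
import cv2
t=cv2.imread('pics/w13.png')
cv2.imwrite('pics/w13z.png',cv2.resize(t[205:375,215:340],None,fx=4.5,fy=4.5,interpolation=cv2.INTER_CUBIC))"
```

```text
tip tool [-51.42  -0.    55.75] world [ 0.55 -0.1   0.18]
hb tool [-28.02  -0.    18.02] world [ 0.53 -0.1   0.22]
len 44.40084252466567 rel ang 31.810743363258908
iron z world [-0.49 -0.11  0.86] tilt 30.074217753445684 y vs los 3.271033707995482 row level 1.7797279655777392
```

View pics/w13z.png

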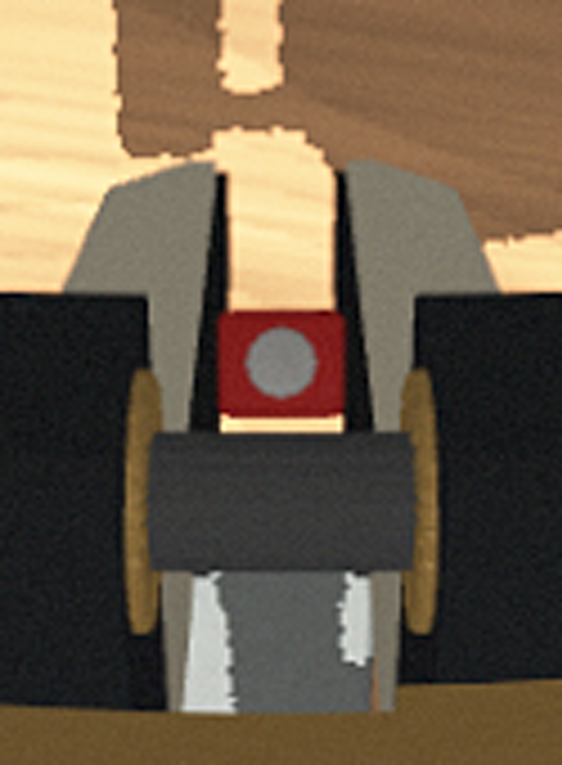

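```bash
cat > tgt.py <<'E'
from h import *
from rig import state
def tgt(teeth,F,yaw=188.7):
    s=state();r=s["tcp_rot"].copy();R=Ro.from_euler("xyz",r,degrees=True)
    dy=(yaw-r[2]+180)%360-180
    R2=Ro.from_euler("z",dy,degrees=True)*R
    return np.array(F)-R2.as_matrix()@np.array(teeth)/1000
E
python3 - <<'E'
from tgt import *; from plan import plan
np.set_printoptions(precision=4,suppress=True)
L=np.array([.6873,-.1062,.2143]);az,dn=np.radians([8.7,26.8])
d=-np.array([np.cos(dn)*np.cos(az),np.cos(dn)*np.sin(az),np.sin(dn)]);F=L+.08*d
t=tgt([-50.8,0,54.2],F);print(F,t)
plan(t,188.7,grip=0,step=25)
S=load("s13");y=np.array([-np.sin(az),np.cos(az),0]);z=np.cross(d,y);z=z if z[2]>0 else -z
pts=np.array([proj(S,L+.019*(np.cos(a)*y+np.sin(a)*z)) for a in np.linspace(0,2*np.pi,73)])
print("rim",((pts-[145,95])*6).min(0),((pts-[145,95])*6).max(0),"F",(proj(S,F)-[145,95])*6)
E
```

```text
[ 0.6167 -0.117   0.1782] [ 0.5684 -0.1262  0.2339]
t 12.75 pos [ 0.5021 -0.1059  0.2418] rot [ 178.16   -1.72 -170.34] grip 0.0129 F [ 0.5  0.  -0.6] tau [ 0.08 -0.14  0.05] need 3
tool z [-0.035   0.0266 -0.999 ] toolx [-0.985 -0.168  0.03 ]
-20.7, -10.4, 0.7, 0.006, 0, -20.7, -10.3, 0.7, 0.006, 0, -20.8, -10.2, 0.7, 0.006, 0
rim [ 82.6171 435.9756] [156.1232 529.1192] F [238.8807 489.2655]
```

jog_arm:
  series: [-20,-10,0,0.006,0,-20,-10,0,0.006,0,-15,-6,0,0.006,0,-5,-3,0,0,0,0,0,0,0,0]

```text
t: 13.25
tool_pos: [0.5657, -0.1122, 0.2364]
tcp_rot: [177.8, -2.1, -170.4]
wrist_force: [-1.3, 0.7, -1.1]
grip_width: 0.0126
```

```bash
python3 snap.py scene s14; python3 snap.py top t14;python3 snap.py wrist w14; python3 - <<'E'
import cv2
t=cv2.imread('pics/s14.png')
cv2.imwrite('pics/s14z.png',cv2.resize(t[110:200,130:220],None,fx=8,fy=8,interpolation=cv2.INTER_CUBIC))
t=cv2.imread('pics/t14.png')
cv2.imwrite('pics/t14z.png',cv2.resize(t[60:260,330:530],None,fx=3,fy=3,interpolation=cv2.INTER_CUBIC))
from tgt import *; from plan import plan
L=np.array([.6873,-.1062,.2143]);F=[.6167,-.117,.1782]
t=tgt([-50.8,0,54.2],F)
plan(t,188.7,grip=0,step=25)
E
```

```text
13.25 [ 0.5657 -0.1122  0.2364] [ 177.78   -2.07 -170.41] [-1.3  0.7 -1.1] 0.0126
13.3 [ 0.5652 -0.1117  0.2365] [ 177.76   -2.08 -170.37] [-0.   0.6 -0.5] 0.0127
13.35 [ 0.5649 -0.1122  0.2367] [ 177.8    -2.09 -170.4 ] [-0.6  0.7 -0.2] 0.0126
t 13.4 pos [ 0.5648 -0.1129  0.237 ] rot [ 177.85   -2.08 -170.45] grip 0.0129 F [-0.5  0.1 -1.6] tau [ 0.03 -0.13  0.03] need 1
tool z [-0.0419  0.031  -0.9986] toolx [-0.985 -0.166  0.036]
-1.7, -14.0, 1.2, 0.015, 0
```

View pics/s14z.png

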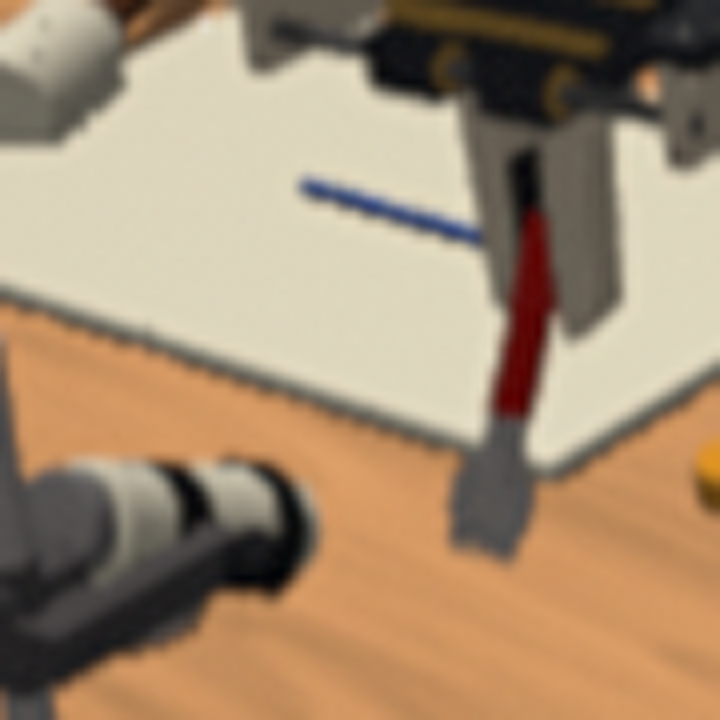

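View pics/t14z.png

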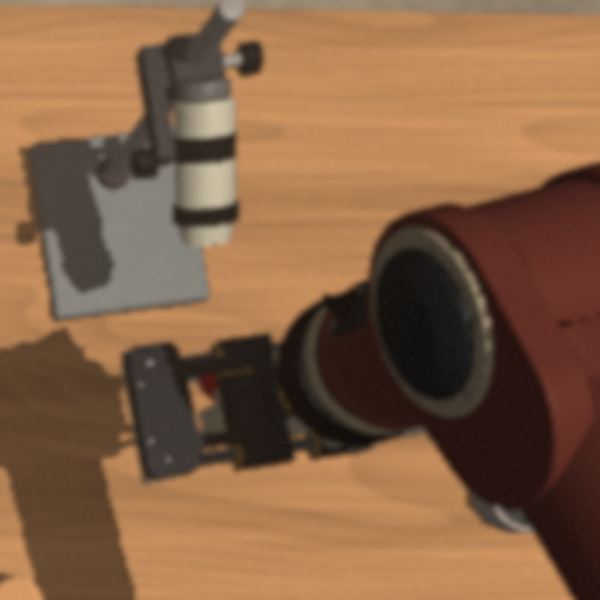

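View pics/w14.png

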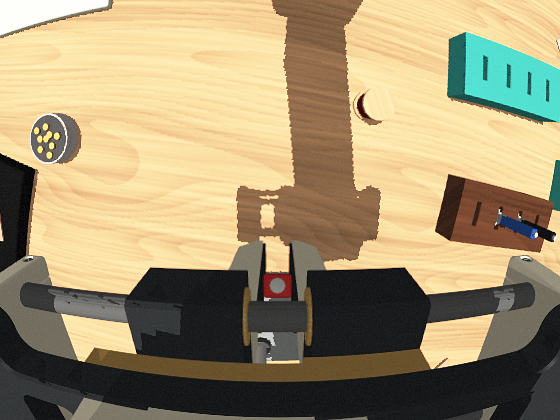

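```bash
cat > chk.py <<'E'
from sm import *
L=np.array([.6873,-.1062,.2143]);az,dn=np.radians([8.7,26.8])
d=-np.array([np.cos(dn)*np.cos(az),np.cos(dn)*np.sin(az),np.sin(dn)]);F=L+.08*d
def rim(tag,f,u0,v0,r=.019,back=0):
    S=load(tag);y=np.array([-np.sin(az),np.cos(az),0]);z=np.cross(d,y);z=z if z[2]>0 else -z
    p=np.array([proj(S,L-back*d+r*(np.cos(a)*y+np.sin(a)*z)) for a in np.linspace(0,2*np.pi,73)])
    p=(p+.45-[u0,v0])*f;print("rim",r,back,"min",p.min(0),"max",p.max(0),"F",(proj(S,F)+.45-[u0,v0])*f)
E
python3 - <<'E'
from chk import *
W=sm("s14",dict(tip=(481,555),hb=(510,412)),8,130,110)
w=W["hb"]-W["tip"];print("teeth",W["tip"]+.005*w/np.linalg.norm(w),"F",F)
rim("s14",8,130,110);rim("s14",8,130,110,.021,.015)
rim("t14",3,330,60)
E
```

```text
tip tool [-51.4  -0.   58.9] world [ 0.61 -0.1   0.18]
hb tool [-28.46  -0.    17.74] world [ 0.59 -0.11  0.22]
len 47.122062373545795 rel ang 29.12030476255293
iron z world [-0.44 -0.11  0.89] tilt 27.13159911433334 y vs los 0.39750093250251056 row level 2.2144529470813596
teeth [ 0.61 -0.1   0.18] F [ 0.62 -0.12  0.18]
rim 0.019 0 min [233.76 464.9 ] max [331.76 589.09] F [442.11 535.95]
rim 0.021 0.015 min [196.36 455.83] max [305.35 594.58] F [442.11 535.95]
rim 0.019 0 min [176.86 234.94] max [237.23 249.23] F [207.74 357.27]
```

jog_arm:
  series: [-1,-7,1,0.007,0,-1,-7,0,0.007,0,0,0,0,0,0]

```text
t: 13.7
tool_pos: [0.568, -0.1276, 0.2358]
tcp_rot: [178.0, -2.1, -171.3]
wrist_force: [-0.8, 0.5, -1.7]
grip_width: 0.0128
```

```bash
cat > p.py <<'E'
from tgt import *; from plan import plan
import sys
t=tgt([-50.8,0,54.2],[.6167,-.117,.1782]);plan(t,188.7,grip=0,step=25)
E
python3 p.py
```

```text
t 13.7 pos [ 0.568  -0.1276  0.2358] rot [ 177.98   -2.15 -171.3 ] grip 0.0128 F [-0.8  0.5 -1.7] tau [ 0.03 -0.09 -0.04] need 1
tool z [-0.0423  0.0292 -0.9987] toolx [-0.988 -0.151  0.037]
-1.0, 1.2, 0.5, 0.0, 0
```

```bash
python3 snap.py scene s15; python3 snap.py wrist w15; python3 - <<'E'
import cv2
t=cv2.imread('pics/s15.png')
cv2.imwrite('pics/s15z.png',cv2.resize(t[130:200,145:205],None,fx=10,fy=8.5,interpolation=cv2.INTER_CUBIC))
cv2.imwrite('pics/s15z.png',cv2.resize(t[130:190,145:205],None,fx=10,fy=10,interpolation=cv2.INTER_CUBIC))
E
python3 p.py
```

```text
13.7 [ 0.568  -0.1276  0.2358] [ 177.98   -2.15 -171.3 ] [-0.8  0.5 -1.7] 0.0128
13.75 [ 0.5679 -0.1271  0.2358] [ 177.94   -2.16 -171.26] [ 0.5 -0.1 -1.3] 0.0131
t 13.8 pos [ 0.5679 -0.1265  0.2359] rot [ 177.92   -2.14 -171.22] grip 0.0126 F [-0.2  1.1 -0.7] tau [ 0.02 -0.16  0.  ] need 1
tool z [-0.0425  0.0302 -0.9986] toolx [-0.988 -0.153  0.037]
-1.0, -0.0, 0.6, 0.001, 0
```

View pics/s15z.png

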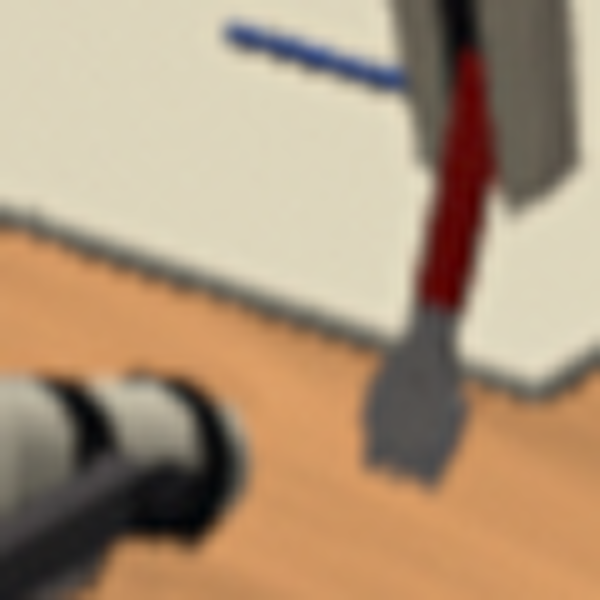

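```bash
python3 - <<'E'
from chk import *
np.set_printoptions(precision=4,suppress=True)
W=sm("s15",dict(tip=(401,477),hb=(438,305)),10,145,130)
w=W["hb"]-W["tip"];print("teeth",W["tip"]+.005*w/np.linalg.norm(w),"F",F)
S=load("s15");y=np.array([-np.sin(az),np.cos(az),0]);z=np.cross(d,y);z=z*np.sign(z[2])
q=lambda X:(proj(S,X)+.45-[145,130])*10
print("F",q(F),"hb ideal",q(F+.041*z),"tips row ideal",q(F-.005*z+.014*y),q(F-.005*z-.014*y),"lens",q(L))
rim("s15",10,145,130,.016);rim("s15",10,145,130,.021,.017);rim("s15",10,145,130,.021,.008)
E
```

```text
tip tool [-51.5721   0.      58.2836] world [ 0.6165 -0.1181  0.1756]
hb tool [-28.9746   0.      18.5522] world [ 0.5959 -0.1227  0.2162]
len 45.70816197057883 rel ang 29.629329099464705
iron z world [-0.452 -0.1    0.887] tilt 27.549946082565523 y vs los 1.228422609837886 row level 2.0219914551142453
teeth [ 0.6143 -0.1186  0.1801] F [ 0.6167 -0.117   0.1782]
F [402.6346 469.9426] hb ideal [438.5191 316.485 ] tips row ideal [440.3898 503.1255] [356.5649 474.1219] lens [203.017  458.7876]
rim 0.016 0 min [151.7417 393.394 ] max [254.9067 524.1217] F [402.6346 469.9426]
rim 0.021 0.017 min [ 89.9947 369.3551] max [226.3446 543.0425] F [402.6346 469.9426]
rim 0.021 0.008 min [114.4051 371.2672] max [250.2554 543.8326] F [402.6346 469.9426]
```

```bash
python3 - <<'E'
from rig import capture,state
for i in range(8):
    capture("wrist")
    s=state();print(s["t"],s["tool_pos"].round(4),s["tcp_rot"].round(2),abs(s["joint_velocities"]).max().round(2),round(s["grip_width"],4))
E
python3 p.py
```

```text
13.85 [ 0.5679 -0.126   0.2359] [ 177.9    -2.14 -171.17] 0.32 0.0129
13.9 [ 0.568  -0.1257  0.236 ] [ 177.9    -2.13 -171.14] 0.25 0.013
13.95 [ 0.568  -0.1256  0.236 ] [ 177.9    -2.13 -171.13] 0.28 0.0125
14.0 [ 0.568  -0.1255  0.236 ] [ 177.9    -2.12 -171.12] 0.12 0.0126
14.05 [ 0.568  -0.1255  0.236 ] [ 177.9    -2.13 -171.12] 0.15 0.0129
14.1 [ 0.568  -0.1255  0.236 ] [ 177.9    -2.13 -171.12] 0.13 0.0128
14.15 [ 0.5681 -0.1256  0.2359] [ 177.91   -2.13 -171.12] 0.11 0.0128
14.2 [ 0.5681 -0.1256  0.2359] [ 177.91   -2.13 -171.12] 0.12 0.0126
t 14.2 pos [ 0.5681 -0.1256  0.2359] rot [ 177.91   -2.13 -171.12] grip 0.0126 F [-0.4 -0.3 -0.3] tau [ 0.03 -0.17  0.01] need 1
tool z [-0.0423  0.0303 -0.9986] toolx [-0.987 -0.154  0.037]
-0.6, -0.9, 0.6, 0.003, 0
```

```bash
python3 -c "
from rig import *
print(sign_off()); s=state(); print(s['t'],s['tool_pos'],s['grip_width'])"
```

```text
the job is handed in; nothing more can be done
None
the job is handed in; nothing more can be done
```

I drew the red iron out of the block and handed the job in at 14.2 s, with the iron held still in front of the lens. The sign-off gives no verdict. The rows cannot tilt the tool, so I leaned the iron by pressing its blade twice against the tool block's edges (its end, then its far side) to turn it in the fingers. Then I carried it to the microscope.

**Lens and focus:** the lens measured (0.687, −0.106, 0.214), looking 26.8° down at 8.7° azimuth. Two wrist views met within 0.3 mm, and the barrel edges in three views agreed within about 0.5°. That puts the focus point at (0.617, −0.117, 0.178).

**Last checks, from the scene camera:**

| Check | Measured | Limit |
|---|---|---|
| Teeth to focus point | about 3.5 mm | 8 mm |
| Flat face off square to the line of sight | about 1° (27.5° lean against 26.8° wanted) | 7° |
| Row of teeth off level | about 2° | 7° |

The arm was steady to 0.1 mm over the last 0.3 s. It held the iron at a 12.8 mm opening with the squeeze set at 20 N.

**Where the checks disagreed:**
- **Position:** the wrist and scene cameras differed by about 6 mm on where the teeth sit relative to the tool. I aimed between them and judge the true error at up to about 4 mm.
- **Lean:** readings of the iron's angle to the tool ran from about 28° to 33°. The face could therefore be off square by up to about 4°.
- **Other objects:** I saw the blue and black irons, bottle, spool and microscope apparently in place in the later pictures, but did not measure them again.

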